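Set up the laser-marking fixture: gauges away, carriers in

TASK

Get the laser-marking fixture ready: first clear the focus gauges out of the nests and hang every one of them by its eye on the slanted pegs of the white stand. Then load every carrier into a nest of its own by hooking its tongue under the steel lip and swinging the other end down, until it lies flat and fully home on the nest floor. Leave the other things on the table where they are.

Things in the scene. Friction and masses are not known exactly. Their poses are not given: they have to be found in the camera images.
- fixture: Fixed aluminium fixture, base plate 170 x 226 x 15 mm; origin under its middle; x points from the lip (side near the robot) to the far stop, y along the row of three equal nests 68 mm apart, z up. Low rails between nests, 10 mm high above the nest floor, leave 56 mm clear width. Stop bar on the +x side: 10 mm high above the floor, inner face 53 mm from the nest centres.
- lip (a point): Middle of the lower edge of the steel lip bar that runs along all nests on the fixture's -x side, overhanging toward +x. This edge lies 55 mm from the nest centres and 12 mm above the nest floor; the bar is 6 mm thick; the wall under it is 14 mm farther in (69 mm from the nest centres).
- nest0 (a point): Centre of the floor of the nest at the fixture's -y end, 15 mm above the table; axes as the fixture's. A carrier is home when its rib is centred over this point (about 3 mm play all round), its tongue toward -x under the lip and its flat underside on the floor (rib point 29 mm above the floor).
- nest1 (a point): Centre of the floor of the middle nest, 15 mm above the table; axes as the fixture's. A carrier is home when its rib is centred over this point (about 3 mm play all round), its tongue toward -x under the lip and its flat underside on the floor (rib point 29 mm above the floor).
- nest2 (a point): Centre of the floor of the nest at the fixture's +y end, 15 mm above the table; axes as the fixture's. A carrier is home when its rib is centred over this point (about 3 mm play all round), its tongue toward -x under the lip and its flat underside on the floor (rib point 29 mm above the floor).
- peg0: One of two slanted steel pegs, 9 mm thick, 80 mm long, 100 mm apart, on the face of a fixed white board 200 mm wide, 220 mm high, 16 mm thick. Origin at the peg's root on the board's face, 150 mm above the table; z runs along the peg from root to tip, 50 degrees above level, away from the board; y is level, along the board; so x slopes 40 degrees upward, into the board.
- peg1: One of two slanted steel pegs, 9 mm thick, 80 mm long, 100 mm apart, on the face of a fixed white board 200 mm wide, 220 mm high, 16 mm thick. Origin at the peg's root on the board's face, 150 mm above the table; z runs along the peg from root to tip, 50 degrees above level, away from the board; y is level, along the board; so x slopes 40 degrees upward, into the board.
- gauge0_block (a point): Focus gauge lying in a nest (two of three present): steel strap 6 mm thick, 14 mm wide, a ring eye at one end (50 mm outside, 32 mm hole), at the other an upright block, 26 mm along the strap, 16 mm across, top 50 mm above the underside. 97 mm long, 0.1 kg. Point: middle of the block, 28 mm above the underside; x toward the eye, z up. Hung by the eye, the block swings down.
- gauge0_eye (a point): Centre of the hole in that gauge's eye, 58 mm along x from the block's middle and 3 mm above the underside; the hole's axis is the gauge's z.
- gauge1_block (a point): Focus gauge lying in a nest (two of three present): steel strap 6 mm thick, 14 mm wide, a ring eye at one end (50 mm outside, 32 mm hole), at the other an upright block, 26 mm along the strap, 16 mm across, top 50 mm above the underside. 97 mm long, 0.1 kg. Point: middle of the block, 28 mm above the underside; x toward the eye, z up. Hung by the eye, the block swings down.
- gauge1_eye (a point): Centre of the hole in that gauge's eye, 58 mm along x from the block's middle and 3 mm above the underside; the hole's axis is the gauge's z.
- gauge2_block (a point): Focus gauge lying in a nest (two of three present): steel strap 6 mm thick, 14 mm wide, a ring eye at one end (50 mm outside, 32 mm hole), at the other an upright block, 26 mm along the strap, 16 mm across, top 50 mm above the underside. 97 mm long, 0.1 kg. Point: middle of the block, 28 mm above the underside; x toward the eye, z up. Hung by the eye, the block swings down.
- gauge2_eye (a point): Centre of the hole in that gauge's eye, 58 mm along x from the block's middle and 3 mm above the underside; the hole's axis is the gauge's z.
- carrier0_rib (a point): Carrier (two or three present) flat on the table: aluminium plate 100 x 50 x 8 mm, an upright black grip rib in its middle (36 mm along, 12 mm across, top 50 mm above the underside), a tongue at one end (30 mm wide, 5 mm thick, flush with the underside, 16 mm out). 0.16 kg. Point: middle of the rib, 29 mm above the underside; x along the plate away from the tongue, z up.
- carrier0_tongue (a point): Middle of the tongue's end of that carrier, 66 mm from the rib along -x, 2.5 mm above the underside.
- carrier1_rib (a point): Carrier (two or three present) flat on the table: aluminium plate 100 x 50 x 8 mm, an upright black grip rib in its middle (36 mm along, 12 mm across, top 50 mm above the underside), a tongue at one end (30 mm wide, 5 mm thick, flush with the underside, 16 mm out). 0.16 kg. Point: middle of the rib, 29 mm above the underside; x along the plate away from the tongue, z up.
- carrier1_tongue (a point): Middle of the tongue's end of that carrier, 66 mm from the rib along -x, 2.5 mm above the underside.
- carrier2_rib (a point): Carrier (two or three present) flat on the table: aluminium plate 100 x 50 x 8 mm, an upright black grip rib in its middle (36 mm along, 12 mm across, top 50 mm above the underside), a tongue at one end (30 mm wide, 5 mm thick, flush with the underside, 16 mm out). 0.16 kg. Point: middle of the rib, 29 mm above the underside; x along the plate away from the tongue, z up.
- carrier2_tongue (a point): Middle of the tongue's end of that carrier, 66 mm from the rib along -x, 2.5 mm above the underside.

How it is judged:
By the outcome, as a careful person would: the job done as asked, in the order asked, and still so for the second after the job is handed in, with the robot touching nothing.
Of gauge0, gauge1, gauge2 only 2 to 2 are there at a start; the rules pass over those that are not, and their reading is None.
Of carrier0, carrier1, carrier2 only 2 to 3 are there at a start; the rules pass over those that are not, and their reading is None.
At some moment in a run one of carrier0, carrier1, carrier2 may be knocked a few centimetres aside while the robot is not near it.
Once in a run the grip may slacken for a moment while it holds something.
It also fails if it takes over 210 s, if anything falls off the work surface, if the arm or the gripper's body presses on something with over 40 N, if the wrist force passes 120 N, or if a joint passes its speed limit or range.

ROBOT

A 6-joint arm with a two-finger parallel gripper is mounted at the origin on the work surface. World frame = base frame: x ahead of the robot, y to its left, z up, the work surface at z = 0. Lengths are in m, angles in rad, forces in N, time in s.
With the tool pointing down it reaches from about 0.425 to 1.125 m from the base axis. Payload 14.9 kg.
Tool frame: the origin (TCP) lies midway between the tips of the shut fingers; the grasp point (between the pads) lies ctrl.tcp_to_grasp behind it (ctrl.tcp_to_grasp is the distance from the TCP to the grasp point, in m); z points along the fingers, y is the direction in which the jaws open and shut (so a half turn about z gives the same grasp; the last joint's range is limited). The gripper opens to 91 mm and grips with 3 to 60 N. Pads are 32 mm wide; open, the fingers measure 118 mm over their backs; the gripper's body (76 mm by 178 mm) begins 60 mm behind the grasp point.
Start: joints at [-1.233, 0.379, 1.734, -0, 1.028, -0.033], TCP at [0.254, -0.652, 0.214] pointing down, gripper open.
Joint ranges: [-2.77, 2.77], [-0.74, 2.19], [0, 2.66], [-1.06, 4.2], [0.31, 2.87], [-3.08, 3.08]. Speed limits (rad/s): [1.89, 1.89, 2.39, 3.14, 3.14, 3.14].

INTERFACE

Orientations are given as a rotation vector (axis times angle).
In Python, from plant import ctrl gives the robot as it stands.
- The arm moves only by the tool carry_out, never from a script. Its argument "moves" is a list of rows, each a list of 3 entries, a list of its own where there are three numbers: the turn, a rotation vector about the tool's x, y, z in rad, then the shift along the tool's x, y, z in mm, then the finger opening in mm, from 0 to 91.2. In form: [[[ax, ay, az], [dx, dy, dz], fingers], ...]. A call has 1 to 5 rows; each row shifts and turns the commanded pose from where the row before left it, along the tool's axes as they then stand; what a row does not reach is not made up. A row lasts 1/10 s, in which the tool goes at most 50 mm and 8.59 degrees, less where a joint would pass 70% of its speed; a pose out of reach is approached as far as the arm can. A call is refused whole if a number of a shift passes 50 or a number of a turn 0.15, either way. A call with a gripper value outside its range is refused whole. The fingers move at their own pace and stop on an object; "force" is the grip in N (left out, the last holds). Time passes only in rows, so rows that do not move let the fingers close. It gives the time, the measured TCP pose, the force and the opening at its end, in the units of the state.
- ctrl.observe(): the state, without advancing time (a new reading comes with each control period).
- ctrl.capture(name): name is "scene" or "top" or "wrist"; returns a dict with "image" (420x560x3 uint8, red, green, blue), "fov_y" (degrees; the focal length in pixels is half the picture's height over the tangent of half this angle, whatever the lens; pixels are square), "cx", "cy" (the principal point, pixels), "pose" (4x4, takes a point from camera to world coordinates). Camera axes: x right, y down, z forward; pixel columns grow to the right and rows downward; lengths in m; the calibration is good to about 2 mm. A picture is of the moment at which its call begins. There is no depth.
- ctrl.sign_off(): hands the job in, once; it reports no verdict.
The state is a dict: "t": time; "joint_pos": joint angles; "joint_vel": joint speeds; "tau": joint torques, N m; "tcp_pos": TCP position; "ee_rot": TCP orientation; "wrist_force": force on the tool from outside, world axes, zero at the start; "wrist_torque": the same for the moment, N m; "width": opening from 0.0 (shut) to 1.0 (fully open).
Only numpy, scipy, OpenCV 4.12 (cv2) and the standard library are available. Lean on these libraries where they do the work, as an engineer would, in place of code of your own. Each camera call takes 0.05 s, during which the arm holds its last target. There are 200 camera calls.

## Working session

There is one attempt and no reset: what is moved stays moved. The work goes in short steps, Python scripts to look and compute and a tool call to move; the robot and the scene stay as the last step left them, time stands still between calls to the robot, and variables do not carry over. Pictures are saved under pics/ and viewed, about 12 in all and at most 16, crops included, and the job is handed in when it is done.

Besides the shell and the picture viewer there is one more tool, called after ">>>" by a JSON object that holds its "api" and its "payload". carry_out: Moves the arm, as the interface text tells. Its arguments: {"type":"object","properties":{"moves":{"type":"array"},"force":{"type":"number"}},"required":["moves"]}

```bash
ls; mkdir -p pics
cat > h.py <<'E'
import numpy as np, cv2
from scipy.spatial.transform import Rotation as R
from plant import ctrl
def cap(n,f,crop=None,s=1):
    c=ctrl.capture(n); im=c["image"][:,:,::-1].copy(); np.savez('pics/'+f+'.npz',**{k:v for k,v in c.items()})
    if crop: im=im[crop[1]:crop[3],crop[0]:crop[2]]
    if s!=1: im=cv2.resize(im,None,fx=s,fy=s,interpolation=cv2.INTER_CUBIC)
    cv2.imwrite('pics/'+f+'.png',im); return c
def ld(f): return dict(np.load('pics/'+f+'.npz'))
def ray(c,u,v,z):
    f=c["image"].shape[0]/2/np.tan(np.radians(c["fov_y"])/2)
    d=c["pose"][:3,:3]@np.array([(u-c["cx"])/f,(v-c["cy"])/f,1]); o=c["pose"][:3,3]
    return o+d*(z-o[2])/d[2]
def proj(c,p):
    f=c["image"].shape[0]/2/np.tan(np.radians(c["fov_y"])/2)
    q=c["pose"][:3,:3].T@(np.array(p)-c["pose"][:3,3]); return np.array([c["cx"]+f*q[0]/q[2],c["cy"]+f*q[1]/q[2]])
E
python3 - <<'E'
from h import *
np.set_printoptions(precision=4,suppress=True)
for n in("top","scene"):
    c=cap(n,n+"0"); print(n,c["fov_y"],c["cx"],c["cy"],c["pose"])
o=ctrl.observe(); print(o, ctrl.tcp_to_grasp)
E
```

```text
pics
top 51.26166217328603 281.8041898632084 205.3726798974256 [[ 0.0035 -0.9967  0.0813  0.4283]
 [-0.9995 -0.0009  0.0317 -0.0042]
 [-0.0315 -0.0814 -0.9962  1.1688]
 [ 0.      0.      0.      1.    ]]
scene 48.71948637194738 282.86264792612707 207.0672221847999 [[ 0.4099  0.6719 -0.6169  1.1974]
 [ 0.9121 -0.2984  0.281  -0.2742]
 [ 0.0047 -0.6779 -0.7352  0.9005]
 [ 0.      0.      0.      1.    ]]
{'t': 0.1, 'joint_pos': array([-1.2333,  0.3794,  1.7348, -0.    ,  1.0285, -0.0333]), 'joint_vel': array([ 0.0011, -0.0019, -0.0008, -0.0019,  0.0007, -0.003 ]), 'tau': array([ -0.0016, -76.5033, -43.5293,   0.0652,   0.0398,  -0.    ]), 'tcp_pos': array([ 0.2535, -0.6521,  0.2133]), 'ee_rot': array([-3.0867, -0.5789,  0.0003]), 'wrist_force': array([-0.2126,  0.2543, -0.3812]), 'wrist_torque': array([ 0.0087, -0.037 ,  0.0031]), 'width': 1.0001645912653068} 0.0188
```

View pics/top0.png

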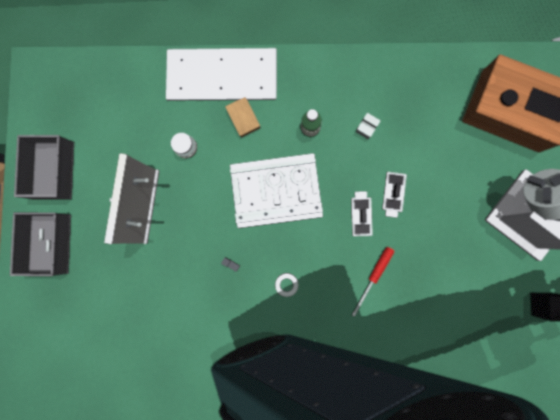

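View pics/scene0.png

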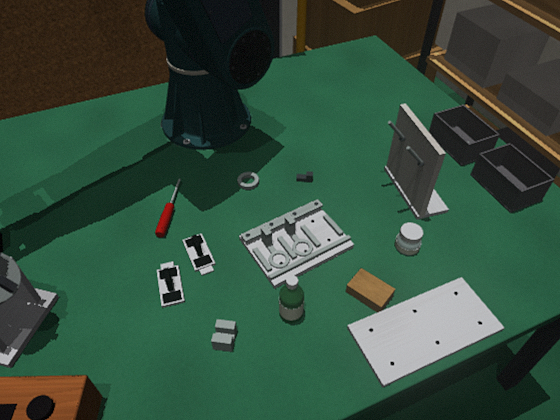

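Run:
```python
import cv2
im=cv2.imread('pics/top0.png')
cv2.imwrite('pics/top0a.png',cv2.resize(im[145:245,225:415],None,fx=4.2,fy=4.2,interpolation=cv2.INTER_CUBIC))
a=cv2.resize(im[145:250,100:175],None,fx=5,fy=5,interpolation=cv2.INTER_CUBIC)
s=cv2.imread('pics/scene0.png')
b=cv2.resize(s[95:220,375:455],None,fx=4.2,fy=4.2,interpolation=cv2.INTER_CUBIC)
b=cv2.copyMakeBorder(b,0,0,0,0,cv2.BORDER_CONSTANT); a=cv2.resize(a,(375,525))
cv2.imwrite('pics/board.png',cv2.hconcat([a,b[:525]]))
print(a.shape,b.shape)
```

```text
(525, 375, 3) (525, 336, 3)
```

View pics/top0a.png

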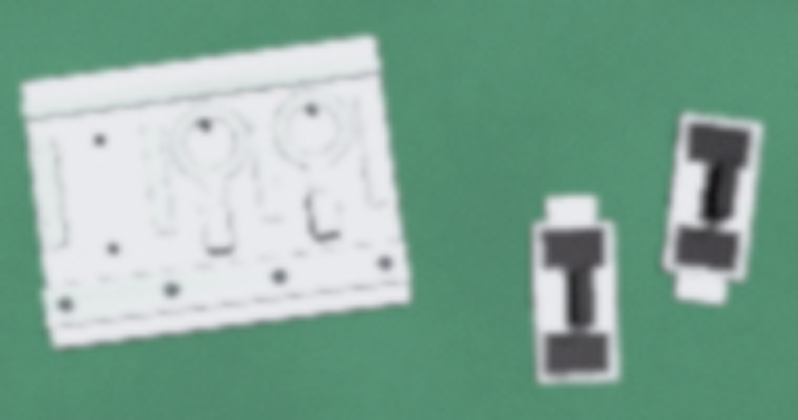

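View pics/board.png

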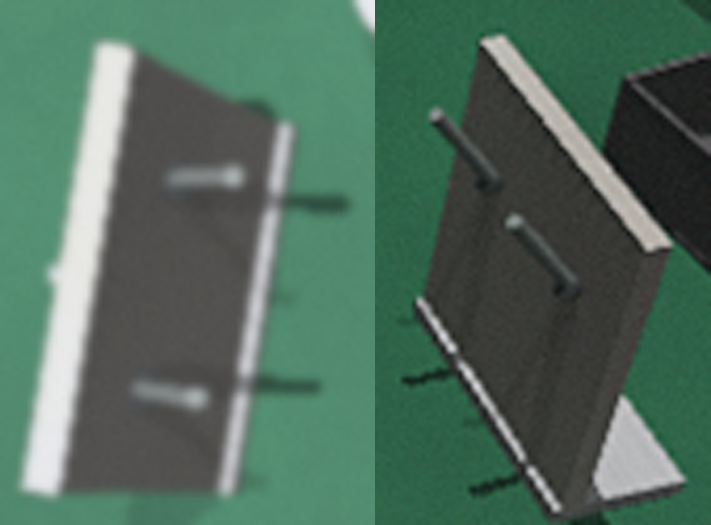

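Run:
```python
from h import *
np.set_printoptions(precision=4,suppress=True)
t=ld('top0');s=ld('scene0')
A=lambda x,y:(225+(x+.5)/4.2-.5,145+(y+.5)/4.2-.5)
B=lambda x,y:(100+(x+.5)/5-.5,145+(y+.5)/5-.5)
S=lambda x,y:(375+(x+.5)/4.2-.5,95+(y+.5)/4.2-.5)
P={}
for n,z,b,sc in(('Aroot',.15,(170,181),(195,290)),('Atip',.2113,(238,176),(138,220)),('Broot',.15,(135,388),(115,185)),('Btip',.2113,(203,398),(62,115))):
    print(n,ray(t,*B(*b),z),ray(s,*S(*sc),z))
for n,z,p in(('FL',.025,(22,85)),('FR',.025,(375,37)),('NR',.033,(411,300)),('NL',.033,(55,348)),
 ('g0blk_low',.065,(323,237)),('g1blk_low',.065,(220,252)),('g0eye',.018,(309,128)),('g1eye',.018,(210,144)),
 ('cL rib',.05,(579,295)),('cL tng',.003,(571,195)),('cL end',.008,(579,382)),('cR rib',.05,(717,190)),('cR tng',.003,(700,303)),('cR end',.008,(722,117))):
    print(n,ray(t,*A(*p),z))
```

```text
Aroot [0.5696 0.3803 0.15  ] [0.5732 0.376  0.15  ]
Atip [0.5633 0.3265 0.2113] [0.5641 0.3282 0.2113]
Broot [0.4713 0.3938 0.15  ] [0.4746 0.3879 0.15  ]
Btip [0.4644 0.3393 0.2113] [0.4673 0.3421 0.2113]
FL [0.6294 0.1705 0.025 ]
FR [ 0.6594 -0.0522  0.025 ]
NR [ 0.4933 -0.0736  0.033 ]
NL [0.4632 0.1465 0.033 ]
g0blk_low [ 0.5294 -0.0189  0.065 ]
g1blk_low [0.5203 0.0431 0.065 ]
g0eye [ 0.6028 -0.0108  0.018 ]
g1eye [0.5927 0.0517 0.018 ]
cL rib [ 0.4956 -0.1742  0.05  ]
cL tng [ 0.5619 -0.177   0.003 ]
cL end [ 0.4435 -0.18    0.008 ]
cR rib [ 0.5596 -0.2584  0.05  ]
cR tng [ 0.4935 -0.2571  0.003 ]
cR end [ 0.611  -0.2718  0.008 ]
```

```bash
cat >> h.py <<'E'
np.set_printoptions(precision=4,suppress=True)
def down(yaw): # tool x at yaw (deg), z down
    y=np.radians(yaw); return R.from_matrix(np.array([[np.cos(y),np.sin(y),0],[np.sin(y),-np.cos(y),0],[0,0,-1]]))
def state():
    o=ctrl.observe(); return o,np.array(o["tcp_pos"]),R.from_rotvec(o["ee_rot"])
def plan(p1,R1,mm=40,deg=7,grasp=False,nmin=1):
    o,p0,R0=state()
    if grasp: p1=np.array(p1)+R1.apply([0,0,ctrl.tcp_to_grasp])
    d=np.array(p1)-p0; w=(R0.inv()*R1).as_rotvec()
    n=max(nmin,int(np.ceil(max(np.linalg.norm(d)*1e3/mm,np.degrees(np.linalg.norm(w))/deg))))
    s=R0.inv().apply(d)*1e3
    print('t %.1f tcp'%o['t'],p0,'q',o['joint_pos'],'F',o['wrist_force'],'w',o['width'])
    print('rows',n,'turn/row',w/n,'total deg',np.degrees(w),'shift total (tool0)',s,'per row',s/n)
    print('turning per-row shifts:',[ (R.from_rotvec(w*k/n).inv().apply(s/n)).round(1).tolist() for k in range(n)] if np.linalg.norm(w)>.02 else '')
E
python3 - <<'E'
from h import *
plan([.54,-.015,.20],down(8))
E
```

```text
t 0.1 tcp [ 0.2535 -0.6521  0.2133] q [-1.2333  0.3794  1.7348 -0.      1.0285 -0.0333] F [-0.2126  0.2543 -0.3812] w 1.0001645912653068
rows 18 turn/row [-0.0001  0.      0.0128] total deg [-0.0611  0.0058 13.2447] shift total (tool0) [ 497.8603 -489.945    13.865 ] per row [ 27.6589 -27.2192   0.7703]
turning per-row shifts: [[27.7, -27.2, 0.8], [27.3, -27.6, 0.8], [27.0, -27.9, 0.8], [26.6, -28.3, 0.8], [26.2, -28.6, 0.8], [25.9, -28.9, 0.8], [25.5, -29.3, 0.8], [25.1, -29.6, 0.8], [24.7, -29.9, 0.8], [24.3, -30.2, 0.8], [23.9, -30.5, 0.8], [23.6, -30.8, 0.8], [23.2, -31.1, 0.8], [22.8, -31.4, 0.7], [22.3, -31.7, 0.7], [21.9, -32.0, 0.7], [21.5, -32.3, 0.7], [21.1, -32.6, 0.7]]
```

>>> {"api": "carry_out", "payload": {"moves": [[[0, 0, 0], [25, -24.5, 0.7], 50], [[0, 0, 0], [25, -24.5, 0.7], 50], [[0, 0, 0], [25, -24.5, 0.7], 50], [[0, 0, 0], [25, -24.5, 0.7], 50], [[0, 0, 0], [25, -24.5, 0.7], 50]]}}

```text
t: 0.6
tcp_pos: [0.326, -0.4915, 0.2101]
ee_rot: [-3.087, -0.579, 0.0]
wrist_force: [-0.4, -0.3, 0.5]
width: 0.593
```

>>> {"api": "carry_out", "payload": {"moves": [[[0, 0, 0], [25, -24.5, 0.7], 50], [[0, 0, 0], [25, -24.5, 0.7], 50], [[0, 0, 0], [25, -24.5, 0.7], 50], [[0, 0, 0], [25, -24.5, 0.7], 50], [[0, 0, 0], [25, -24.5, 0.7], 50]]}}

```text
t: 1.1
tcp_pos: [0.3981, -0.3321, 0.2068]
ee_rot: [-3.088, -0.579, 0.0]
wrist_force: [0.9, -0.0, -0.2]
width: 0.549
```

>>> {"api": "carry_out", "payload": {"moves": [[[0, 0, 0], [25, -24.5, 0.7], 50], [[0, 0, 0], [25, -24.5, 0.7], 50], [[0, 0, 0], [25, -24.5, 0.7], 50], [[0, 0, 0], [25, -24.5, 0.7], 50], [[0, 0, 0], [25, -24.5, 0.7], 50]]}}

```text
t: 1.6
tcp_pos: [0.4702, -0.1726, 0.2033]
ee_rot: [-3.088, -0.579, 0.0]
wrist_force: [-0.3, -1.5, 0.3]
width: 0.547
```

>>> {"api": "carry_out", "payload": {"moves": [[[0, 0, 0], [25, -24.5, 0.7], 50], [[0, 0, 0], [25, -24.5, 0.7], 50], [[0, 0, 0], [25, -24.5, 0.7], 50], [[0, 0, 0.115], [25, -24.5, 0.7], 50], [[0, 0, 0.115], [25, -24.5, 0.7], 50]]}}

```text
t: 2.1
tcp_pos: [0.5457, -0.0149, 0.1997]
ee_rot: [-3.134, -0.214, 0.001]
wrist_force: [0.3, -0.8, -0.1]
width: 0.546
```

Run:
```python
from h import *
plan([.54,-.015,.20],down(8))
c=cap('wrist','w1',s=1.4); print(c['fov_y'],c['pose'])
cap('top','t1')
```

```text
t 2.1 tcp [ 0.5457 -0.0149  0.1997] q [-0.07    0.1563  2.0542 -0.      0.9316  1.3643] F [ 0.3486 -0.8268 -0.0595] w 0.5458467703160106
rows 1 turn/row [-0.0001  0.0005 -0.0031] total deg [-0.0055  0.0266 -0.1779] shift total (tool0) [-5.6404 -0.6496 -0.2729] per row [-5.6404 -0.6496 -0.2729]
turning per-row shifts: 
58.84377631510816 [[ 0.1347 -0.9601 -0.2452  0.614 ]
 [-0.9909 -0.1308 -0.0325 -0.0058]
 [-0.0009  0.2474 -0.9689  0.3715]
 [ 0.      0.      0.      1.    ]]
```

View pics/w1.png

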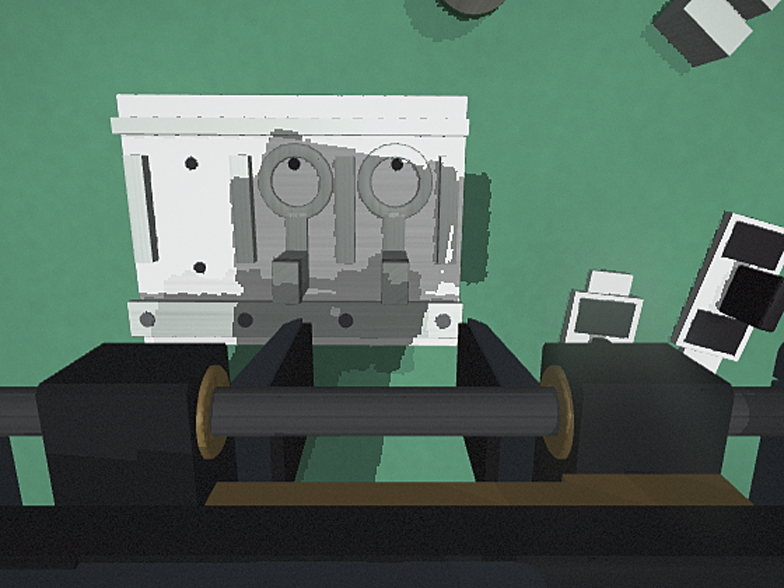

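```bash
cat > m.py <<'E'
from h import *
c=ld('w1'); A=lambda x,y:((x+.5)/1.4-.5,(y+.5)/1.4-.5)
r=lambda x,y,z:ray(c,*A(x,y),z)
e1=r(295,182,.018);e0=r(395,183,.018)
print('eye1',e1,'eye0',e0)
for n,a,b in(('b1',(272,261),(300,303)),('b0',(382,264),(408,303))):
    p=r((a[0]+b[0])/2,a[1],.065);q=r((a[0]+b[0])/2,b[1],.065);print(n,p,q,(p+q)/2,'w',np.linalg.norm(r(*a,.065)-r(b[0],a[1],.065)),'l',np.linalg.norm(p-q))
L=r(130,301,.033);Rr=r(464,301,.033);print('lip',L,Rr,np.linalg.norm(L-Rr)); 
v=(L-Rr)[:2];yaw=np.degrees(np.arctan2(-v[0],v[1]));m=(L+Rr)/2
print('yaw',yaw,'origin',m[:2]+.055*np.array([np.cos(np.radians(yaw)),np.sin(np.radians(yaw))]))
L=r(112,118,.025);Rr=r(468,118,.025);print('stop',L,Rr,np.linalg.norm(L-Rr))
L=r(112,133,.025);Rr=r(468,133,.025);print('stop in',L,Rr,(L+Rr)/2)
E
python3 m.py
```

```text
eye1 [0.5932 0.0516 0.018 ] eye0 [ 0.6014 -0.0142  0.018 ]
b1 [0.5492 0.045  0.065 ] [0.5233 0.0427 0.065 ] [0.5363 0.0439 0.065 ] w 0.016719832283213904 l 0.026009741986447992
b0 [ 0.5562 -0.0197  0.065 ] [ 0.5323 -0.0231  0.065 ] [ 0.5442 -0.0214  0.065 ] w 0.015542155336114027 l 0.024155895950472267
lip [0.5011 0.1519 0.033 ] [ 0.5314 -0.0707  0.033 ] 0.22458456287364276
yaw 7.756790340826727 origin [0.5707 0.048 ]
stop [0.6174 0.1687 0.025 ] [ 0.6477 -0.0541  0.025 ] 0.22482451096689984
stop in [0.6082 0.1686 0.025 ] [ 0.6387 -0.0557  0.025 ] [0.6235 0.0565 0.025 ]
```

>>> {"api": "carry_out", "payload": {"moves": [[[0, 0, 0.01], [-2, 6.4, 20], 50], [[0, 0, 0], [0, 0, 40], 50], [[0, 0, 0], [0, 0, 40], 50], [[0, 0, 0], [0, 0, 40], 50], [[0, 0, 0], [0, 0, 25], 50]]}}

```text
t: 2.7
tcp_pos: [0.5429, -0.0234, 0.0322]
ee_rot: [-3.134, -0.207, 0.004]
wrist_force: [0.1, 0.2, -0.3]
width: 0.551
```

>>> {"api": "carry_out", "payload": {"moves": [[[0, 0, 0], [0, 0, 4.5], 50], [[0, 0, 0], [0, 0, 0], 10], [[0, 0, 0], [0, 0, 0], 8], [[0, 0, 0], [0, 0, 0], 8], [[0, 0, 0], [0, 0, 0], 8]], "force": 40}}

```text
t: 3.2
tcp_pos: [0.5451, -0.0231, 0.0315]
ee_rot: [3.135, 0.206, 0.002]
wrist_force: [0.5, 0.0, -1.5]
width: 0.225
```

>>> {"api": "carry_out", "payload": {"moves": [[[0, 0, 0], [0, 0, -10], 8], [[0, 0, 0], [0, 0, -30], 8], [[0, 0, 0], [0, 0, -40], 8], [[0, 0, 0], [0, 0, -50], 8], [[0, 0, 0], [0, 0, -50], 8]]}}

```text
t: 3.7
tcp_pos: [0.5439, -0.023, 0.213]
ee_rot: [-3.135, -0.205, 0.0]
wrist_force: [0.4, 0.4, -1.3]
width: 0.173
```

>>> {"api": "carry_out", "payload": {"moves": [[[0, 0, 0], [0, 0, -50], 8], [[0, 0, 0], [0, 0, -50], 8], [[0, 0, 0], [0, 0, -20], 8]]}}

```text
t: 4.0
tcp_pos: [0.5456, -0.0231, 0.3367]
ee_rot: [3.134, 0.205, 0.011]
wrist_force: [0.2, -1.3, -2.5]
width: 0.174
```

Run:
```python
from h import *
cap('wrist','w2',crop=(100,50,460,350),s=1.5)
# peg frames
yA=np.array([.5638-.4660,.3274-.3407]);yA/=np.linalg.norm(yA)   # along board B->A
h=np.array([yA[1],-yA[0]])            # outward horizontal (towards -y)
c50,s50=np.cos(np.radians(50)),np.sin(np.radians(50))
pz=np.r_[h*c50,s50]; px=np.r_[-h*s50,c50]; py=np.cross(pz,px)
Rg=R.from_matrix(np.c_[px,-py,-pz])   # tool: x=gauge x (to eye)=peg x, z=-pegz
print('h',h,'px',px,'pz',pz,'det',np.linalg.det(Rg.as_matrix()))
rootA=np.array([.571,.3785,.15]);rootB=np.array([.473,.392,.15])
tcp_off=[.058,0,None]
for n,r in(('A',rootA),('B',rootB)):
  for s in(.105,.045):
    eye=r+s*pz
    # in gauge frame TCP: x=0 (block centre), z above underside ~15mm ; eye at x=58,z=3
    tcp=eye-.058*px+.012*pz
    print(n,s,'eye',eye,'tcp',tcp); plan(tcp,Rg)
```

```text
h [-0.1348 -0.9909] px [0.1032 0.7591 0.6428] pz [-0.0866 -0.6369  0.766 ] det 0.9999999999999997
A 0.105 eye [0.5619 0.3116 0.2304] tcp [0.5549 0.26   0.2023]
t 4.0 tcp [ 0.5463 -0.0231  0.338 ] q [-0.085  -0.0029  1.9532 -0.      1.1829  1.3549] F [ 1.6266 -0.7498  3.2976] w 0.17332952698248227
rows 12 turn/row [ 0.0384  0.0491 -0.1038] total deg [ 26.3993  33.7418 -71.3508] shift total (tool0) [  44.3928 -279.7965  135.4944] per row [  3.6994 -23.3164  11.2912]
turning per-row shifts: [[3.7, -23.3, 11.3], [5.5, -22.4, 12.4], [7.1, -21.2, 13.5], [8.6, -19.9, 14.7], [9.8, -18.3, 15.9], [10.8, -16.6, 17.1], [11.6, -14.8, 18.2], [12.1, -12.8, 19.3], [12.3, -10.8, 20.4], [12.3, -8.7, 21.4], [12.0, -6.6, 22.3], [11.5, -4.5, 23.1]]
A 0.045 eye [0.5671 0.3498 0.1845] tcp [0.5601 0.2982 0.1564]
t 4.0 tcp [ 0.5463 -0.0231  0.338 ] q [-0.085  -0.0029  1.9532 -0.      1.1829  1.3549] F [ 1.6266 -0.7498  3.2976] w 0.17332952698248227
rows 12 turn/row [ 0.0384  0.0491 -0.1038] total deg [ 26.3993  33.7418 -71.3508] shift total (tool0) [  54.1568 -317.0906  181.4707] per row [  4.5131 -26.4242  
[... 860 characters left out ...]
.7, -16.5, 20.6], [10.3, -14.7, 21.7], [10.7, -12.7, 22.8]]
B 0.045 eye [0.4691 0.3633 0.1845] tcp [0.4621 0.3117 0.1564]
t 4.0 tcp [ 0.5463 -0.0231  0.338 ] q [-0.085  -0.0029  1.9532 -0.      1.1829  1.3549] F [ 1.6266 -0.7498  3.2976] w 0.17332952698248227
rows 12 turn/row [ 0.0384  0.0491 -0.1038] total deg [ 26.3993  33.7418 -71.3508] shift total (tool0) [ -41.2385 -343.2687  180.6388] per row [ -3.4365 -28.6057  15.0532]
turning per-row shifts: [[-3.4, -28.6, 15.1], [-1.2, -28.3, 16.0], [0.8, -27.6, 17.1], [2.8, -26.8, 18.2], [4.6, -25.7, 19.4], [6.2, -24.3, 20.6], [7.6, -22.8, 21.9], [8.8, -21.1, 23.1], [9.7, -19.2, 24.4], [10.4, -17.2, 25.6], [10.8, -15.1, 26.7], [10.9, -12.9, 27.8]]
```

View pics/w2.png

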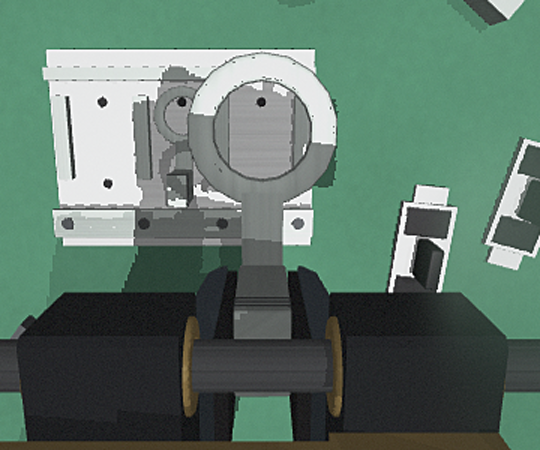

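>>> {"api": "carry_out", "payload": {"moves": [[[0.0384, 0.0491, -0.1038], [0, 0, 0], 8], [[0.0384, 0.0491, -0.1038], [0, 0, 0], 8], [[0.0384, 0.0491, -0.1038], [0, 0, 0], 8], [[0.0384, 0.0491, -0.1038], [0, 0, 0], 8], [[0.0384, 0.0491, -0.1038], [0, 0, 0], 8]]}}

```text
t: 4.55
tcp_pos: [0.544, -0.0228, 0.3308]
ee_rot: [-2.759, -0.943, -0.341]
wrist_force: [0.4, 0.1, -1.1]
width: 0.176
```

>>> {"api": "carry_out", "payload": {"moves": [[[0.0384, 0.0491, -0.1038], [0, 0, 0], 8], [[0.0384, 0.0491, -0.1038], [0, 0, 0], 8], [[0.0384, 0.0491, -0.1038], [0, 0, 0], 8], [[0.0384, 0.0491, -0.1038], [0, 0, 0], 8], [[0.0384, 0.0491, -0.1038], [0, 0, 0], 8]]}}

```text
t: 5.05
tcp_pos: [0.544, -0.0229, 0.3308]
ee_rot: [-2.205, -1.519, -0.615]
wrist_force: [-0.9, -0.2, -1.5]
width: 0.173
```

>>> {"api": "carry_out", "payload": {"moves": [[[0.0384, 0.0491, -0.1038], [0, 0, 0], 8], [[0.0384, 0.0491, -0.1038], [0, 0, 0], 8], [[0, 0, 0], [0, 0, 0], 8]]}}

```text
t: 5.35
tcp_pos: [0.5443, -0.0235, 0.3298]
ee_rot: [-1.95, -1.699, -0.702]
wrist_force: [0.3, -0.2, -0.5]
width: 0.171
```

```bash
cat >> h.py <<'E'
h_=np.array([-.1348,-.9909]);c50,s50=np.cos(np.radians(50)),np.sin(np.radians(50))
pz=np.r_[h_*c50,s50]; px=np.r_[-h_*s50,c50]; py=np.cross(pz,px)
Rg=R.from_matrix(np.c_[px,-py,-pz])
rootA=np.array([.571,.3785,.15]);rootB=np.array([.473,.392,.15])
def peg(r,s,dx=0): plan(r+s*pz-(.058+dx)*px+.012*pz,Rg)
E
python3 - <<'E'
from h import *
peg(rootA,.14)
E
```

```text
t 5.3 tcp [ 0.5443 -0.0235  0.3298] q [-0.3988  0.0927  1.9883  0.688   1.3479 -0.5195] F [ 0.3363 -0.2456 -0.4635] w 0.17118889054843967
rows 7 turn/row [-0.0011 -0.0001 -0.0007] total deg [-0.4386 -0.0521 -0.2739] shift total (tool0) [133.9302 -26.5096 244.3872] per row [19.1329 -3.7871 34.9125]
turning per-row shifts:
```

>>> {"api": "carry_out", "payload": {"moves": [[[0, 0, 0], [16.7, -3.3, 30.5], 8], [[0, 0, 0], [16.7, -3.3, 30.5], 8], [[0, 0, 0], [16.7, -3.3, 30.5], 8], [[0, 0, 0], [16.7, -3.3, 30.5], 8], [[0, 0, 0], [16.7, -3.3, 30.5], 8]]}}

```text
t: 5.85
tcp_pos: [0.5491, 0.1411, 0.2674]
ee_rot: [-1.956, -1.697, -0.702]
wrist_force: [0.2, -0.2, -1.1]
width: 0.17
```

>>> {"api": "carry_out", "payload": {"moves": [[[0, 0, 0], [16.7, -3.3, 30.5], 8], [[0, 0, 0], [16.7, -3.3, 30.5], 8], [[0, 0, 0], [16.7, -3.3, 30.5], 8], [[0, 0, 0], [0, 0, 0], 8], [[0, 0, 0], [0, 0, 0], 8]]}}

```text
t: 6.35
tcp_pos: [0.5519, 0.2379, 0.2298]
ee_rot: [-1.953, -1.699, -0.701]
wrist_force: [0.6, 0.5, -0.8]
width: 0.174
```

Run:
```python
from h import *
peg(rootA,.14); peg(rootA,.045)
a=cap('wrist','w3')['image'];
s=cap('scene','s3')['image']; t=cap('top','t3')['image']
up=lambda x,f:cv2.resize(x[:,:,::-1],None,fx=f,fy=f,interpolation=cv2.INTER_CUBIC)
i=np.zeros((600,800,3),np.uint8)
p=up(s[60:230,330:470],2.85)[:484,:399]; i[:p.shape[0],:p.shape[1]]=p
p=up(a,.71); i[:p.shape[0],400:400+p.shape[1]]=p[:,:400]
p=up(t[140:250,90:200],2.7)[:297]; i[300:300+p.shape[0],400:400+p.shape[1]]=p
cv2.imwrite('pics/c3.png',i)
```

```text
t 6.3 tcp [0.5519 0.2379 0.2298] q [ 0.0815  0.1858  2.0917  0.901   0.9301 -0.3663] F [ 0.6277  0.4644 -0.7724] w 0.17443834160189914
rows 1 turn/row [-0.0067  0.001  -0.0059] total deg [-0.3852  0.058  -0.3386] shift total (tool0) [-0.5987 -0.0542  0.3117] per row [-0.5987 -0.0542  0.3117]
turning per-row shifts: 
t 6.3 tcp [0.5519 0.2379 0.2298] q [ 0.0815  0.1858  2.0917  0.901   0.9301 -0.3663] F [ 0.6277  0.4644 -0.7724] w 0.17443834160189914
rows 3 turn/row [-0.0022  0.0003 -0.002 ] total deg [-0.3852  0.058  -0.3386] shift total (tool0) [-0.4994  0.5842 95.3105] per row [-0.1665  0.1947 31.7702]
turning per-row shifts:
```

View pics/c3.png

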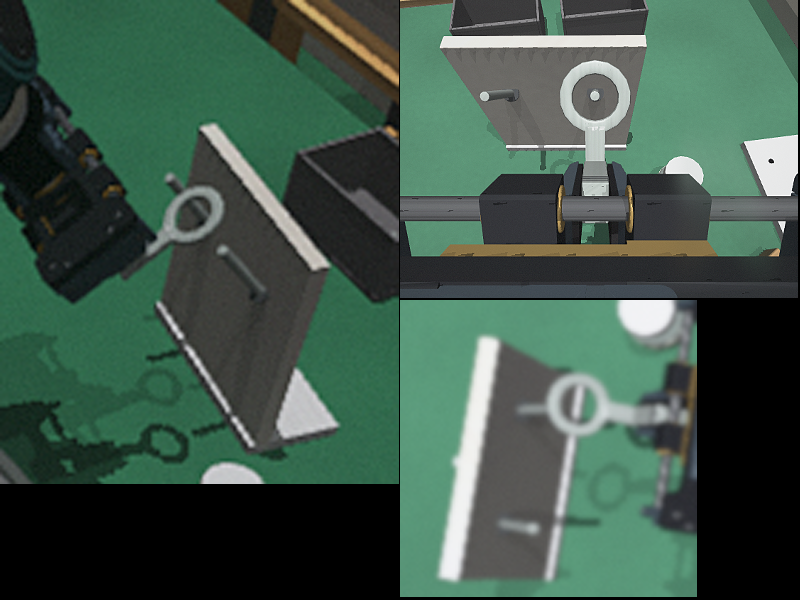

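Run:
```python
from h import *
c=ld('w3'); o,p,Rt=state(); M=Rt.as_matrix()
eye=p+M@[.058,0,.012]
f=210/np.tan(np.radians(c['fov_y'])/2)
def off(u,v,depth):
    d=c['pose'][:3,:3]@[(u-c['cx'])/f,(v-c['cy'])/f,1]; O=c['pose'][:3,3]
    n=M[:,2]; k=((eye+depth*n-O)@n)/(d@n); return M.T@(O+k*d-eye)*1e3
w=lambda x,y:((x-400+.5)/.71-.5,(y+.5)/.71-.5)
print('hole',off(*w(595,95),-.003),'tip',off(*w(595,95.5),.06), 'tip B', off(*w(484,96.5),.06))
```

```text
hole [ 3.849  -1.1003 -3.    ] tip [ 0.5103 -1.1625 60.    ] tip B [  -0.2233 -101.2861   60.    ]
```

>>> {"api": "carry_out", "payload": {"moves": [[[0, 0, 0], [-3, 0, 15], 8], [[0, 0, 0], [0, 0, 20], 8], [[0, 0, 0], [0, 0, 20], 8], [[0, 0, 0], [0, 0, 20], 8], [[0, 0, 0], [0, 0, 15], 8]]}}

```text
t: 7.0
tcp_pos: [0.5592, 0.2928, 0.1571]
ee_rot: [-1.953, -1.699, -0.701]
wrist_force: [0.2, -0.4, -0.3]
width: 0.174
```

>>> {"api": "carry_out", "payload": {"moves": [[[0, 0, 0], [0, 0, 3], 8], [[0, 0, 0], [0, 0, 0], 8]]}}

```text
t: 7.2
tcp_pos: [0.5595, 0.2944, 0.1559]
ee_rot: [-1.952, -1.699, -0.701]
wrist_force: [0.3, 0.1, -1.7]
width: 0.17
```

Run:
```python
from h import *
peg(rootA,.045)
a=cap('wrist','w4')['image'];s=cap('scene','s4')['image']
up=lambda x,f:cv2.resize(x[:,:,::-1],None,fx=f,fy=f,interpolation=cv2.INTER_CUBIC)
cv2.imwrite('pics/c4.png',np.hstack([up(s[60:230,330:470],2.5)[:425],up(a[0:300,100:450],1.42)[:425]]))
```

```text
t 7.2 tcp [0.5595 0.2944 0.1559] q [ 0.1827  0.331   2.0793  1.0306  0.7954 -0.4562] F [ 0.2666  0.1486 -1.681 ] w 0.16956554683964706
rows 1 turn/row [-0.007   0.0005 -0.0055] total deg [-0.4012  0.0264 -0.3178] shift total (tool0) [3.1743 0.0671 2.079 ] per row [3.1743 0.0671 2.079 ]
turning per-row shifts:
```

View pics/c4.png

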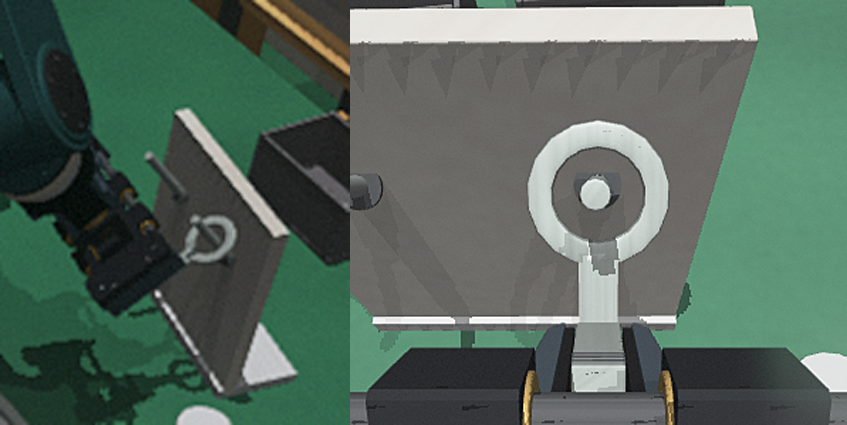

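>>> {"api": "carry_out", "payload": {"moves": [[[0, 0, 0], [0, 0, 0], 45], [[0, 0, 0], [0, 0, 0], 45], [[0, 0, 0], [0, 0, 0], 45], [[0, 0, 0], [0, 0, 0], 45], [[0, 0, 0], [-5, 0, -5], 45]]}}

```text
t: 7.8
tcp_pos: [0.5587, 0.2876, 0.1571]
ee_rot: [-1.951, -1.7, -0.702]
wrist_force: [0.3, -1.5, -0.4]
width: 0.494
```

>>> {"api": "carry_out", "payload": {"moves": [[[0, 0, 0], [0, 0, -15], 45], [[0, 0, 0], [0, 0, -25], 45], [[0, 0, 0], [0, 0, -25], 45], [[0, 0, 0], [0, 0, -25], 45], [[0, 0, 0], [0, 0, -25], 45]]}}

```text
t: 8.3
tcp_pos: [0.5492, 0.2127, 0.2466]
ee_rot: [-1.953, -1.7, -0.703]
wrist_force: [0.1, 0.4, -0.2]
width: 0.492
```

Run:
```python
from h import *
peg(rootA,.14)
a=cap('wrist','w5')['image'];s=cap('scene','s5')['image']
up=lambda x,f:cv2.resize(x[:,:,::-1],None,fx=f,fy=f,interpolation=cv2.INTER_CUBIC)
cv2.imwrite('pics/c5.png',np.hstack([up(s[60:230,330:470],2.5)[:425],up(a[0:300,100:450],1.42)[:425]]))
```

```text
t 8.3 tcp [0.5492 0.2127 0.2466] q [ 0.0344  0.1517  2.0947  0.871   0.9771 -0.3661] F [ 0.112   0.4403 -0.1626] w 0.491740398591194
rows 1 turn/row [-0.0058  0.0006 -0.0052] total deg [-0.3313  0.0353 -0.2993] shift total (tool0) [ 7.9988 -0.632  29.4853] per row [ 7.9988 -0.632  29.4853]
turning per-row shifts:
```

View pics/c5.png

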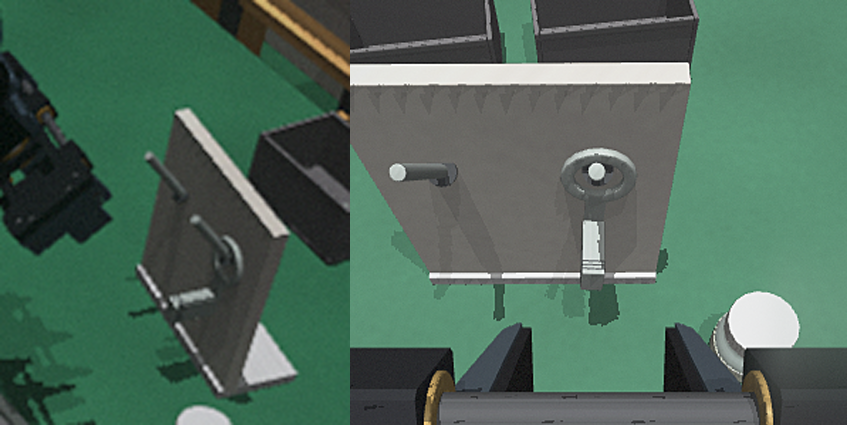

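Run:
```python
from h import *
o,p,Rt=state()
plan([.536,.044,.30],Rt); plan([.536,.044,.30],down(7.7))
```

```text
t 8.4 tcp [0.5506 0.2124 0.2482] q [ 0.0336  0.1501  2.0933  0.8719  0.9763 -0.3666] F [0.7067 0.7207 0.0996] w 0.4949742036283395
rows 5 turn/row [0. 0. 0.] total deg [0. 0. 0.] shift total (tool0) [ -95.9461    8.2954 -148.2192] per row [-19.1892   1.6591 -29.6438]
turning per-row shifts: 
t 8.4 tcp [0.5506 0.2124 0.2482] q [ 0.0336  0.1501  2.0933  0.8719  0.9763 -0.3666] F [0.7067 0.7207 0.0996] w 0.4949742036283395
rows 12 turn/row [-0.038  -0.0494  0.1035] total deg [-26.1241 -33.9848  71.1447] shift total (tool0) [ -95.9461    8.2954 -148.2192] per row [ -7.9955   0.6913 -12.3516]
turning per-row shifts: [[-8.0, 0.7, -12.4], [-8.5, 2.0, -11.9], [-8.8, 3.3, -11.4], [-8.9, 4.7, -10.8], [-8.9, 6.0, -10.1], [-8.7, 7.3, -9.4], [-8.3, 8.5, -8.7], [-7.8, 9.6, -8.0], [-7.1, 10.7, -7.2], [-6.3, 11.7, -6.5], [-5.3, 12.5, -5.7], [-4.3, 13.2, -5.0]]
```

>>> {"api": "carry_out", "payload": {"moves": [[[0, 0, 0], [-19.2, 1.7, -29.6], 50], [[0, 0, 0], [-19.2, 1.7, -29.6], 50], [[0, 0, 0], [-19.2, 1.7, -29.6], 50], [[0, 0, 0], [-19.2, 1.7, -29.6], 50], [[0, 0, 0], [-19.2, 1.7, -29.6], 50]]}}

```text
t: 8.9
tcp_pos: [0.535, 0.0446, 0.2968]
ee_rot: [-1.952, -1.699, -0.702]
wrist_force: [-0.1, -0.0, -0.7]
width: 0.546
```

>>> {"api": "carry_out", "payload": {"moves": [[[-0.038, -0.0494, 0.1035], [0, 0, 0], 50], [[-0.038, -0.0494, 0.1035], [0, 0, 0], 50], [[-0.038, -0.0494, 0.1035], [0, 0, 0], 50], [[-0.038, -0.0494, 0.1035], [0, 0, 0], 50], [[-0.038, -0.0494, 0.1035], [0, 0, 0], 50]]}}

```text
t: 9.4
tcp_pos: [0.5353, 0.0458, 0.2965]
ee_rot: [-2.563, -1.185, -0.451]
wrist_force: [-0.1, -0.8, -0.4]
width: 0.549
```

>>> {"api": "carry_out", "payload": {"moves": [[[-0.038, -0.0494, 0.1035], [0, 0, 0], 50], [[-0.038, -0.0494, 0.1035], [0, 0, 0], 50], [[-0.038, -0.0494, 0.1035], [0, 0, 0], 50], [[-0.038, -0.0494, 0.1035], [0, 0, 0], 50], [[-0.038, -0.0494, 0.1035], [0, 0, 0], 50]]}}

```text
t: 9.9
tcp_pos: [0.5353, 0.0459, 0.2965]
ee_rot: [-3.014, -0.515, -0.134]
wrist_force: [-0.5, 0.3, -0.5]
width: 0.549
```

>>> {"api": "carry_out", "payload": {"moves": [[[-0.038, -0.0494, 0.1035], [0, 0, 0], 50], [[-0.038, -0.0494, 0.1035], [0, 0, 0], 50], [[0, 0, 0], [0, 0, 0], 50]]}}

```text
t: 10.2
tcp_pos: [0.5358, 0.0465, 0.2963]
ee_rot: [3.134, 0.213, -0.008]
wrist_force: [-0.0, -0.5, 0.2]
width: 0.546
```

Run:
```python
from h import *
plan([.537,.044,.031],down(7.7))
```

```text
t 10.2 tcp [0.5358 0.0465 0.2963] q [ 0.0433  0.0273  2.0004 -0.0002  1.1189  1.4788] F [-0.0169 -0.4819  0.1966] w 0.5462961367933619
rows 7 turn/row [-0.      0.0007  0.0001] total deg [-0.015   0.2923  0.0587] shift total (tool0) [  2.1644   2.7128 265.3147] per row [ 0.3092  0.3875 37.9021]
turning per-row shifts:
```

>>> {"api": "carry_out", "payload": {"moves": [[[0, 0, 0], [2, 2.7, 45], 50], [[0, 0, 0], [0, 0, 45], 50], [[0, 0, 0], [0, 0, 45], 50], [[0, 0, 0], [0, 0, 45], 50], [[0, 0, 0], [0, 0, 40], 50]]}}

```text
t: 10.7
tcp_pos: [0.5362, 0.0433, 0.0747]
ee_rot: [-3.132, -0.218, 0.005]
wrist_force: [0.3, -0.9, 0.4]
width: 0.548
```

>>> {"api": "carry_out", "payload": {"moves": [[[0, 0, 0], [0, 0, 30], 50], [[0, 0, 0], [0, 0, 15], 50], [[0, 0, 0], [0, 0, 0], 8], [[0, 0, 0], [0, 0, 0], 8], [[0, 0, 0], [0, 0, 0], 8]]}}

```text
t: 11.2
tcp_pos: [0.538, 0.0435, 0.0333]
ee_rot: [-3.134, -0.214, 0.002]
wrist_force: [0.1, -0.2, 0.6]
width: 0.318
```

>>> {"api": "carry_out", "payload": {"moves": [[[0, 0, 0], [0, 0, 0], 8], [[0, 0, 0], [0, 0, -10], 8], [[0, 0, 0], [0, 0, -30], 8], [[0, 0, 0], [0, 0, -40], 8], [[0, 0, 0], [0, 0, -50], 8]]}}

```text
t: 11.7
tcp_pos: [0.5363, 0.0435, 0.1631]
ee_rot: [-3.134, -0.214, 0.009]
wrist_force: [0.9, -0.0, -0.4]
width: 0.176
```

>>> {"api": "carry_out", "payload": {"moves": [[[0, 0, 0], [0, 0, -50], 8], [[0, 0, 0], [0, 0, -50], 8], [[0, 0, 0], [0, 0, -50], 8], [[0, 0, 0], [0, 0, -20], 8]]}}

```text
t: 12.1
tcp_pos: [0.5391, 0.0435, 0.3381]
ee_rot: [-3.134, -0.214, -0.005]
wrist_force: [0.8, -0.2, -2.2]
width: 0.172
```

Run:
```python
from h import *
peg(rootB,.14)
```

```text
t 12.1 tcp [0.5391 0.0435 0.3381] q [ 0.0372 -0.0112  1.9612  0.0006  1.1884  1.4715] F [ 0.838  -0.1819 -2.1697] w 0.17152692735545783
rows 12 turn/row [ 0.0379  0.0494 -0.1035] total deg [ 26.024   33.9565 -71.1704] shift total (tool0) [ -56.6612 -217.2947  108.8182] per row [ -4.7218 -18.1079   9.0682]
turning per-row shifts: [[-4.7, -18.1, 9.1], [-3.3, -18.2, 9.6], [-1.9, -18.1, 10.1], [-0.6, -17.8, 10.7], [0.7, -17.4, 11.4], [1.9, -16.8, 12.1], [3.0, -16.1, 12.9], [3.9, -15.2, 13.6], [4.8, -14.2, 14.4], [5.5, -13.1, 15.2], [6.0, -11.9, 15.9], [6.4, -10.7, 16.7]]
```

>>> {"api": "carry_out", "payload": {"moves": [[[0.038, 0.0494, -0.1035], [0, 0, 0], 8], [[0.038, 0.0494, -0.1035], [0, 0, 0], 8], [[0.038, 0.0494, -0.1035], [0, 0, 0], 8], [[0.038, 0.0494, -0.1035], [0, 0, 0], 8], [[0.038, 0.0494, -0.1035], [0, 0, 0], 8]]}}

```text
t: 12.6
tcp_pos: [0.5376, 0.0436, 0.333]
ee_rot: [-2.758, -0.948, -0.339]
wrist_force: [-0.9, 0.8, -2.1]
width: 0.172
```

>>> {"api": "carry_out", "payload": {"moves": [[[0.038, 0.0494, -0.1035], [0, 0, 0], 8], [[0.038, 0.0494, -0.1035], [0, 0, 0], 8], [[0.038, 0.0494, -0.1035], [0, 0, 0], 8], [[0.038, 0.0494, -0.1035], [0, 0, 0], 8], [[0.038, 0.0494, -0.1035], [0, 0, 0], 8]]}}

```text
t: 13.1
tcp_pos: [0.5377, 0.0435, 0.3329]
ee_rot: [-2.204, -1.522, -0.616]
wrist_force: [-0.0, -0.4, -0.7]
width: 0.178
```

>>> {"api": "carry_out", "payload": {"moves": [[[0.038, 0.0494, -0.1035], [0, 0, 0], 8], [[0.038, 0.0494, -0.1035], [0, 0, 0], 8], [[0, 0, 0], [0, 0, 0], 8]]}}

```text
t: 13.4
tcp_pos: [0.538, 0.0429, 0.3319]
ee_rot: [-1.95, -1.701, -0.703]
wrist_force: [-0.5, 0.8, -1.8]
width: 0.172
```

Run:
```python
from h import *
peg(rootB,.14)
```

```text
t 13.4 tcp [0.538  0.0429 0.3319] q [-0.2879  0.045   2.0354  0.723   1.2848 -0.4441] F [-0.4715  0.8496 -1.8416] w 0.17173587941149038
rows 7 turn/row [-0.001  -0.0001 -0.0005] total deg [-0.3928 -0.0414 -0.2158] shift total (tool0) [  82.7983 -110.3352  204.8533] per row [ 11.8283 -15.7622  29.2648]
turning per-row shifts:
```

>>> {"api": "carry_out", "payload": {"moves": [[[0, 0, 0], [10.3, -13.8, 25.6], 8], [[0, 0, 0], [10.3, -13.8, 25.6], 8], [[0, 0, 0], [10.3, -13.8, 25.6], 8], [[0, 0, 0], [10.3, -13.8, 25.6], 8], [[0, 0, 0], [10.3, -13.8, 25.6], 8]]}}

```text
t: 13.9
tcp_pos: [0.4849, 0.1744, 0.2677]
ee_rot: [-1.956, -1.698, -0.703]
wrist_force: [1.0, 0.5, -1.9]
width: 0.173
```

>>> {"api": "carry_out", "payload": {"moves": [[[0, 0, 0], [10.3, -13.8, 25.6], 8], [[0, 0, 0], [10.3, -13.8, 25.6], 8], [[0, 0, 0], [10.3, -13.8, 25.6], 8], [[0, 0, 0], [0, 0, 0], 8], [[0, 0, 0], [0, 0, 0], 8]]}}

```text
t: 14.4
tcp_pos: [0.4538, 0.2518, 0.2293]
ee_rot: [-1.953, -1.7, -0.702]
wrist_force: [1.2, -0.5, -1.8]
width: 0.172
```

Run:
```python
from h import *
peg(rootB,.14);
a=cap('wrist','w6',crop=(100,0,460,300),s=2)
```

```text
t 14.4 tcp [0.4538 0.2518 0.2293] q [ 0.1312  0.0296  2.2706  0.9306  0.8861 -0.3613] F [ 1.1639 -0.456  -1.7688] w 0.17228544077796942
rows 1 turn/row [-0.0061  0.0007 -0.0052] total deg [-0.3496  0.0385 -0.3005] shift total (tool0) [-0.5795  0.1552 -0.2368] per row [-0.5795  0.1552 -0.2368]
turning per-row shifts:
```

View pics/w6.png

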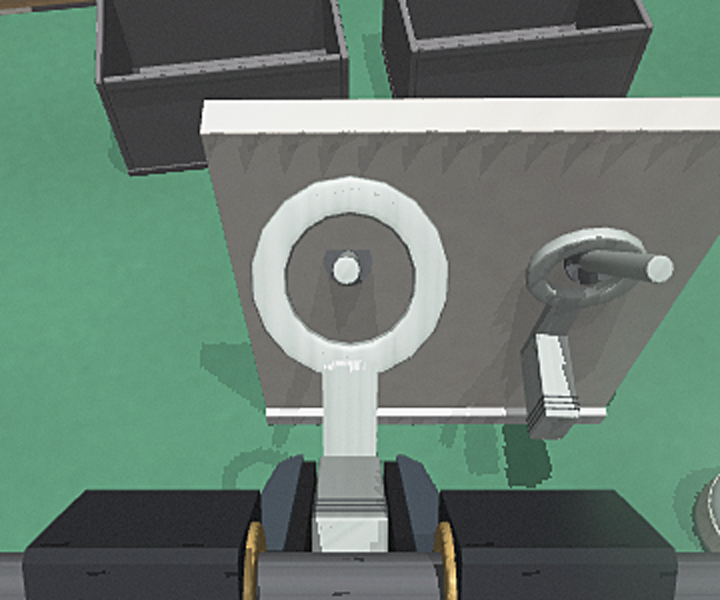

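>>> {"api": "carry_out", "payload": {"moves": [[[0, 0, 0], [-0.5, -1.5, 15], 8], [[0, 0, 0], [0, 0, 20], 8], [[0, 0, 0], [0, 0, 20], 8], [[0, 0, 0], [0, 0, 20], 8], [[0, 0, 0], [0, 0, 18], 8]]}}

```text
t: 14.95
tcp_pos: [0.4604, 0.3107, 0.156]
ee_rot: [-1.954, -1.698, -0.702]
wrist_force: [0.3, -0.2, -0.7]
width: 0.175
```

>>> {"api": "carry_out", "payload": {"moves": [[[0, 0, 0], [0, 0, 0], 8], [[0, 0, 0], [0, 0, 0], 8]]}}

```text
t: 15.15
tcp_pos: [0.4601, 0.3102, 0.1569]
ee_rot: [-1.953, -1.699, -0.702]
wrist_force: [-0.4, -0.1, -1.0]
width: 0.173
```

>>> {"api": "carry_out", "payload": {"moves": [[[0, 0, 0], [0, 0, 0], 45], [[0, 0, 0], [0, 0, 0], 45], [[0, 0, 0], [0, 0, 0], 45], [[0, 0, 0], [0, 0, 0], 45], [[0, 0, 0], [-5, 0, -5], 45]]}}

```text
t: 15.65
tcp_pos: [0.4591, 0.3035, 0.158]
ee_rot: [-1.951, -1.7, -0.703]
wrist_force: [-0.1, -0.1, 0.3]
width: 0.492
```

>>> {"api": "carry_out", "payload": {"moves": [[[0, 0, 0], [0, 0, -15], 45], [[0, 0, 0], [0, 0, -25], 45], [[0, 0, 0], [0, 0, -25], 45], [[0, 0, 0], [0, 0, -25], 45], [[0, 0, 0], [0, 0, -25], 45]]}}

```text
t: 16.15
tcp_pos: [0.4494, 0.2291, 0.2465]
ee_rot: [-1.952, -1.7, -0.702]
wrist_force: [0.1, -0.3, 0.1]
width: 0.493
```

Run:
```python
from h import *
o,p,Rt=state(); plan([.50,.0,.32],Rt)
a=cap('wrist','w7')['image'];s=cap('top','t7')['image']
up=lambda x,f:cv2.resize(x[:,:,::-1],None,fx=f,fy=f,interpolation=cv2.INTER_CUBIC)
cv2.imwrite('pics/c7.png',np.vstack([up(a[0:240,60:500],1.4)[:,:616],up(s[150:240,335:489],4)[:264*1,:616]]))
```

```text
t 16.1 tcp [0.4494 0.2291 0.2465] q [ 0.0802 -0.0151  2.2759  0.8916  0.9411 -0.3518] F [ 0.0931 -0.313   0.1343] w 0.4927631539902555
rows 7 turn/row [0. 0. 0.] total deg [0. 0. 0.] shift total (tool0) [-121.13     80.385  -198.2305] per row [-17.3043  11.4836 -28.3186]
turning per-row shifts:
```

View pics/c7.png

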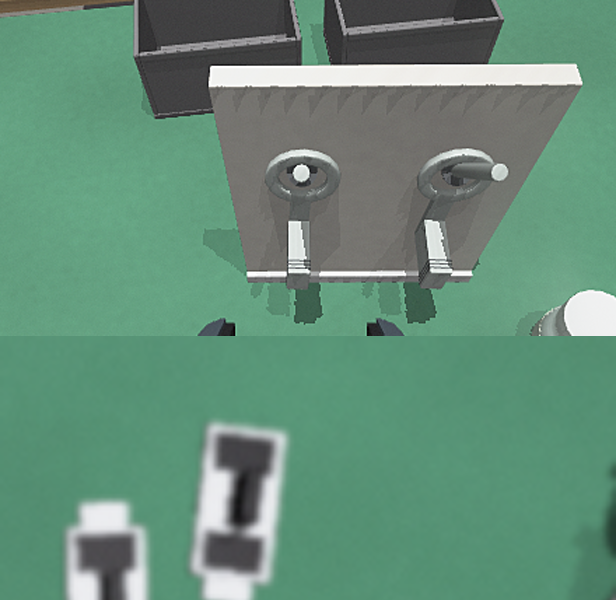

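>>> {"api": "carry_out", "payload": {"moves": [[[0, 0, 0], [-17.3, 11.5, -28.3], 45], [[0, 0, 0], [-17.3, 11.5, -28.3], 45], [[0, 0, 0], [-17.3, 11.5, -28.3], 45], [[0, 0, 0], [-17.3, 11.5, -28.3], 45], [[0, 0, 0], [-17.3, 11.5, -28.3], 45]]}}

```text
t: 16.75
tcp_pos: [0.486, 0.0655, 0.2978]
ee_rot: [-1.952, -1.699, -0.702]
wrist_force: [0.5, 0.0, 0.2]
width: 0.489
```

>>> {"api": "carry_out", "payload": {"moves": [[[0, 0, 0], [-17.3, 11.5, -28.3], 45], [[0, 0, 0], [-17.3, 11.5, -28.3], 45], [[0, 0, 0], [0, 0, 0], 45]]}}

```text
t: 17.05
tcp_pos: [0.5021, -0.0015, 0.3195]
ee_rot: [-1.955, -1.699, -0.705]
wrist_force: [0.0, -0.2, -0.6]
width: 0.492
```

Run:
```python
from h import *
o,p,Rt=state(); plan([.54,-.25,.25],down(-7))
```

```text
t 17.1 tcp [ 0.5021 -0.0015  0.3195] q [-0.3913  0.0197  2.0857  0.6953  1.3207 -0.5295] F [ 0.0276 -0.2001 -0.6245] w 0.49186552764413904
rows 14 turn/row [-0.039  -0.0389  0.106 ] total deg [-31.2518 -31.1701  85.0315] shift total (tool0) [-229.0004   72.0673 -101.8971] per row [-16.3572   5.1477  -7.2784]
turning per-row shifts: [[-16.4, 5.1, -7.3], [-16.0, 7.1, -6.4], [-15.3, 9.0, -5.5], [-14.5, 10.8, -4.5], [-13.4, 12.4, -3.5], [-12.1, 13.9, -2.5], [-10.7, 15.2, -1.5], [-9.0, 16.3, -0.5], [-7.3, 17.2, 0.5], [-5.4, 17.8, 1.4], [-3.4, 18.2, 2.3], [-1.3, 18.3, 3.1], [0.7, 18.2, 3.8], [2.8, 17.9, 4.4]]
```

Turn in 14 rows while travelling.

>>> {"api": "carry_out", "payload": {"moves": [[[-0.039, -0.039, 0.106], [-16.4, 5.1, -7.3], 45], [[-0.039, -0.039, 0.106], [-16, 7.1, -6.4], 45], [[-0.039, -0.039, 0.106], [-15.3, 9, -5.5], 45], [[-0.039, -0.039, 0.106], [-14.5, 10.8, -4.5], 45], [[-0.039, -0.039, 0.106], [-13.4, 12.4, -3.5], 45]]}}

```text
t: 17.55
tcp_pos: [0.5139, -0.0874, 0.293]
ee_rot: [-2.535, -1.145, -0.5]
wrist_force: [0.7, 0.6, 0.0]
width: 0.491
```

>>> {"api": "carry_out", "payload": {"moves": [[[-0.039, -0.039, 0.106], [-12.1, 13.9, -2.5], 45], [[-0.039, -0.039, 0.106], [-10.7, 15.2, -1.5], 45], [[-0.039, -0.039, 0.106], [-9, 16.3, -0.5], 45], [[-0.039, -0.039, 0.106], [-7.3, 17.2, 0.5], 45], [[-0.039, -0.039, 0.106], [-5.4, 17.8, 1.4], 45]]}}

```text
t: 18.05
tcp_pos: [0.5277, -0.176, 0.2681]
ee_rot: [-2.954, -0.45, -0.239]
wrist_force: [-0.0, -0.2, -0.0]
width: 0.493
```

>>> {"api": "carry_out", "payload": {"moves": [[[-0.039, -0.039, 0.106], [-3.4, 18.2, 2.3], 45], [[-0.039, -0.039, 0.106], [-1.3, 18.3, 3.1], 45], [[-0.039, -0.039, 0.106], [0.7, 18.2, 3.8], 45], [[-0.039, -0.039, 0.106], [2.8, 17.9, 4.4], 45], [[0, 0, 0], [0, 0, 0], 45]]}}

```text
t: 18.55
tcp_pos: [0.5392, -0.247, 0.2477]
ee_rot: [3.135, -0.189, -0.007]
wrist_force: [-0.3, 1.0, -0.4]
width: 0.496
```

Run:
```python
from h import *
plan([.54,-.25,.25],down(-7))
cap('wrist','w8',crop=(100,40,460,310),s=2.2)
```

```text
t 18.6 tcp [ 0.5392 -0.247   0.2477] q [-0.4676  0.1746  1.9322 -0.003   1.0388  1.2253] F [-0.319   0.9803 -0.3971] w 0.495617605007321
rows 1 turn/row [0.0011 0.0047 0.0016] total deg [0.0604 0.2702 0.0899] shift total (tool0) [ 1.1381  2.9235 -2.2936] per row [ 1.1381  2.9235 -2.2936]
turning per-row shifts:
```

View pics/w8.png

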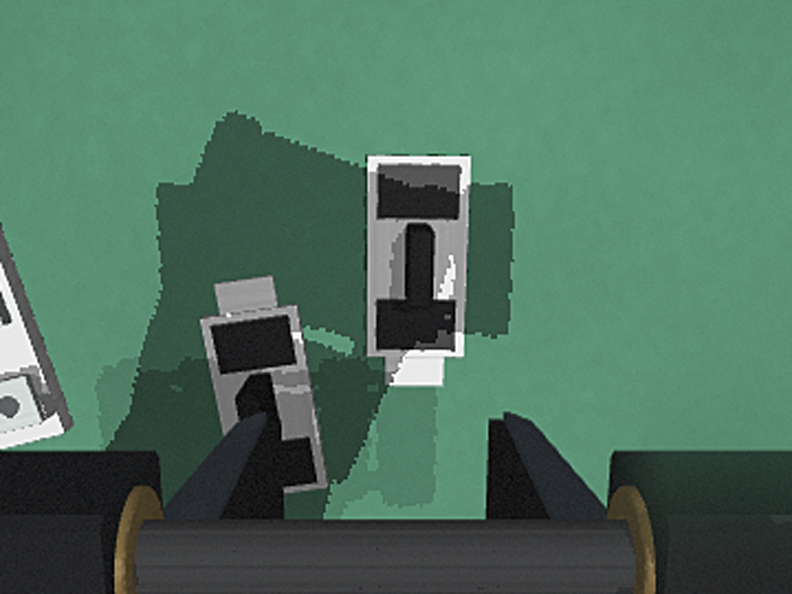

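Run:
```python
from h import *
c=ld('w8'); A=lambda x,y:(100+(x+.5)/2.2-.5,40+(y+.5)/2.2-.5)
r=lambda x,y,z:ray(c,*A(x,y),z)
def rep(n,far,near,tng):
    F=sum(r(*p,.008) for p in far)/2; print(n,'far width',np.linalg.norm(r(*far[0],.008)-r(*far[1],.008)))
    T=sum(r(*p,.005) for p in tng)/2
    d=(F-T)[:2]; print(' F',F,'T',T,'len',np.linalg.norm(d),'yaw x',np.degrees(np.arctan2(d[1],d[0])),'rib',T[:2]+d/np.linalg.norm(d)*.066)
    for p in near: print(' near',r(*p,.008))
rep('R',[(367,156),(471,156)],[(364,355),(463,357)],[(387,386),(442,387)])
F=[r(201,318,.008),r(297,306,.008)];T=(r(215,287,.005)+r(272,276,.005))/2
print('L width',np.linalg.norm(F[0]-F[1]),'yaw side',np.degrees(np.arctan2(*(F[0]-F[1])[[1,0]])),'tongue',T,'right side',r(327,487,.008),F[1])
s=r(327,487,.008)-F[1]; print(np.linalg.norm(s),np.degrees(np.arctan2(s[1],s[0])), 'rib',(F[0]+F[1])[:2]/2+.05*s[:2]/np.linalg.norm(s))
top=r((406+434)/2,226,.05),r(420,306,.05); print('rib top R',top)
```

```text
R far width 0.05042579117673512
 F [ 0.6095 -0.2727  0.008 ] T [ 0.4938 -0.2575  0.005 ] len 0.11668985831538606 yaw x -7.479614313348215 rib [ 0.5593 -0.2661]
 near [ 0.5145 -0.2336  0.008 ]
 near [ 0.5073 -0.2841  0.008 ]
L width 0.049439772743915734 yaw side 90.18290764682176 tongue [ 0.5593 -0.1776  0.005 ] right side [ 0.4447 -0.2045  0.008 ] [ 0.544  -0.2031  0.008 ]
0.09928396923864337 -179.18454816674145 rib [ 0.4939 -0.1791]
rib top R (array([ 0.5795, -0.2681,  0.05  ]), array([ 0.5437, -0.2641,  0.05  ]))
```

Run:
```python
from h import *
plan([.5605,-.2661,.0145],down(-7.4))
```

```text
t 18.6 tcp [ 0.5389 -0.2463  0.2481] q [-0.4676  0.1731  1.9334 -0.0009  1.0387  1.2203] F [-0.5865 -0.1094  0.1197] w 0.4912080278217785
rows 6 turn/row [-0.0001  0.0006  0.0021] total deg [-0.0285  0.2068  0.7106] shift total (tool0) [ 24.5947  17.2934 233.4684] per row [ 4.0991  2.8822 38.9114]
turning per-row shifts:
```

>>> {"api": "carry_out", "payload": {"moves": [[[0, 0, 0.012], [24.6, 17.3, 20], 45], [[0, 0, 0], [0, 0, 45], 45], [[0, 0, 0], [0, 0, 45], 45], [[0, 0, 0], [0, 0, 45], 45], [[0, 0, 0], [0, 0, 45], 45]]}}

```text
t: 19.1
tcp_pos: [0.5603, -0.2664, 0.0479]
ee_rot: [3.135, -0.201, -0.002]
wrist_force: [0.5, 0.5, -0.1]
width: 0.491
```

>>> {"api": "carry_out", "payload": {"moves": [[[0, 0, 0], [0, 0, 20], 45], [[0, 0, 0], [0, 0, 13], 45], [[0, 0, 0], [0, 0, 0], 45]]}}

```text
t: 19.4
tcp_pos: [0.5597, -0.2667, 0.0153]
ee_rot: [-3.135, 0.204, 0.006]
wrist_force: [-0.5, -0.8, -0.2]
width: 0.492
```

Run:
```python
from h import *
plan([.5605,-.2661,.0145],down(-7.4))
```

```text
t 19.4 tcp [ 0.5597 -0.2667  0.0153] q [-0.4815  0.5465  1.9414 -0.0024  0.6575  1.2209] F [-0.5008 -0.8278 -0.1822] w 0.4921239444440015
rows 1 turn/row [ 0.      0.0041 -0.0006] total deg [ 0.0027  0.2353 -0.0365] shift total (tool0) [ 0.6905 -0.6446  0.8056] per row [ 0.6905 -0.6446  0.8056]
turning per-row shifts:
```

>>> {"api": "carry_out", "payload": {"moves": [[[0, 0, 0], [0, 0, 0.5], 8], [[0, 0, 0], [0, 0, 0], 4], [[0, 0, 0], [0, 0, 0], 4], [[0, 0, 0], [0, 0, 0], 4], [[0, 0, 0], [0, 0, -5], 4]], "force": 55}}

```text
t: 19.9
tcp_pos: [0.5604, -0.2675, 0.021]
ee_rot: [3.134, -0.206, -0.005]
wrist_force: [0.1, -0.0, -0.5]
width: 0.132
```

>>> {"api": "carry_out", "payload": {"moves": [[[0, 0, 0], [0, 0, -15], 4], [[0, 0, 0], [0, 0, -30], 4], [[0, 0, 0], [0, 0, -40], 4], [[0, 0, 0], [0, 0, -40], 4], [[0, 0, 0], [0, 0, 0], 4]]}}

```text
t: 20.4
tcp_pos: [0.5637, -0.2689, 0.1526]
ee_rot: [3.13, -0.206, 0.008]
wrist_force: [0.8, 0.2, -2.4]
width: 0.13
```

```bash
cat >> h.py <<'E'
org=np.array([.571,.0487,.015]); fy=np.radians(7.76); xf=np.array([np.cos(fy),np.sin(fy),0]); yf=np.array([-np.sin(fy),np.cos(fy),0])
def tgt(nest,tip,h,th,e=0,g=.0153):
    t=np.radians(th); cx=xf*np.cos(t)+np.array([0,0,np.sin(t)]); cz=np.cross(cx,yf)
    P=org+yf*.068*(nest-1)+xf*tip*1e-3+np.array([0,0,h*1e-3])+cx*(.066+e)+cz*g
    return P,R.from_matrix(np.c_[cx,-yf,-cz])
E
python3 - <<'E'
from h import *
plan(*tgt(0,-50,60,12)); print(tgt(0,-50,60,12)[0])
E
```

```text
t 20.4 tcp [ 0.5637 -0.2689  0.1526] q [-0.4815  0.3386  1.9222 -0.0028  0.8742  1.2226] F [ 0.8394  0.153  -2.4249] w 0.12978037082295682
rows 7 turn/row [ 0.0047  0.029  -0.0379] total deg [  1.8896  11.6469 -15.206 ] shift total (tool0) [  -5.7685 -253.4602   47.7526] per row [ -0.8241 -36.2086   6.8218]
turning per-row shifts: [[-0.8, -36.2, 6.8], [0.3, -36.2, 7.0], [1.5, -36.1, 7.2], [2.7, -36.0, 7.4], [3.8, -35.8, 7.7], [4.9, -35.6, 8.0], [6.1, -35.4, 8.3]]
[ 0.5915 -0.0171  0.1037]
```

>>> {"api": "carry_out", "payload": {"moves": [[[0.0047, 0.029, -0.038], [-0.8, -36.2, 2], 4], [[0.0047, 0.029, -0.038], [0.3, -36.2, 4], 4], [[0.0047, 0.029, -0.038], [1.5, -36.1, 7.2], 4], [[0.0047, 0.029, -0.038], [2.7, -36, 7.4], 4], [[0.0047, 0.029, -0.038], [3.8, -35.8, 7.7], 4]]}}

```text
t: 20.9
tcp_pos: [0.5801, -0.0861, 0.1195]
ee_rot: [-3.119, -0.094, -0.226]
wrist_force: [1.1, 0.6, -1.9]
width: 0.128
```

>>> {"api": "carry_out", "payload": {"moves": [[[0.0047, 0.029, -0.038], [4.9, -35.6, 8], 4], [[0.0047, 0.029, -0.038], [6.1, -35.4, 8.3], 4], [[0, 0, 0], [0, 0, 0], 4], [[0, 0, 0], [0, 0, 0], 4]]}}

```text
t: 21.3
tcp_pos: [0.5879, -0.0151, 0.1057]
ee_rot: [-3.1, -0.212, -0.313]
wrist_force: [-0.6, -0.7, -1.1]
width: 0.13
```

Run:
```python
from h import *
plan(*tgt(0,-50,40,12)); 
c=cap('wrist','w9',crop=(100,0,460,270),s=2.2)
```

```text
t 21.3 tcp [ 0.5879 -0.0151  0.1057] q [-0.0878  0.2961  2.1109  0.096   0.541   1.2688] F [-0.6325 -0.6742 -1.1067] w 0.1304790361910178
rows 1 turn/row [-0.0051  0.0079  0.0007] total deg [-0.2945  0.4498  0.0391] shift total (tool0) [-1.2331  2.6464 22.2055] per row [-1.2331  2.6464 22.2055]
turning per-row shifts:
```

View pics/w9.png

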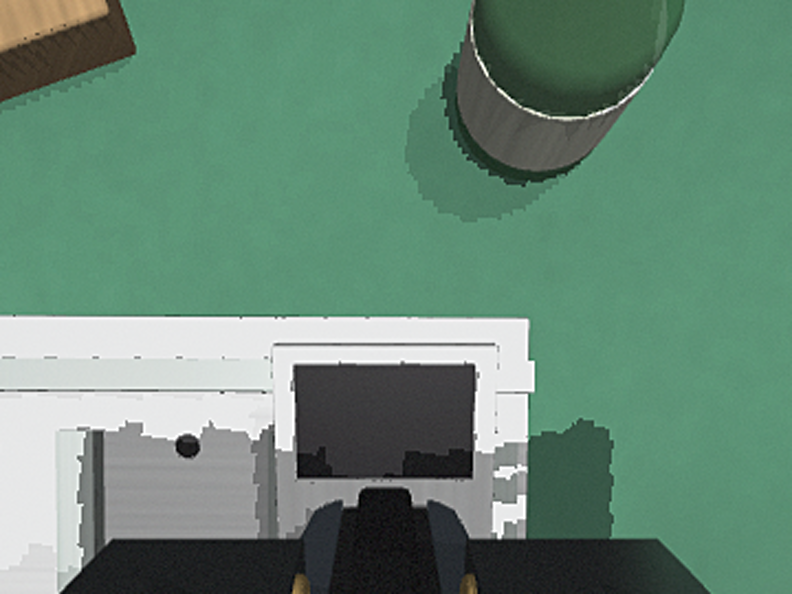

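Run:
```python
from h import *
c=ld('w9'); o,p,Rt=state()
A=lambda u,v:((u+.5-100)*2.2-.5+220-220, (v+.5)*2.2-.5)
for e in(-.002,0,.002):
  for y in(-.025,.025):
    u,v=proj(c,p+Rt.apply([.05-e,y,.0153-.008])); print(e,y,A(u,v))
# predicted fixture: stop bar end corners and base right edge
for n,q in(('stop inner R',org+xf*.053-yf*.1125+[0,0,.01]),('lip',org)): print(n,A(*proj(c,q)))
```

```text
-0.002 -0.025 (np.float64(272.0920668565027), np.float64(334.99070332220884))
-0.002 0.025 (np.float64(502.76462541538467), np.float64(334.90629178678705))
0 -0.025 (np.float64(272.40855681238327), np.float64(344.2629542244819))
0 0.025 (np.float64(502.44006388409866), np.float64(344.1812151456017))
0.002 -0.025 (np.float64(272.7232927907811), np.float64(353.4838186009099))
0.002 0.025 (np.float64(502.11730153431745), np.float64(353.4047236910204))
stop inner R (np.float64(532.8113746290908), np.float64(388.1439558588574))
lip (np.float64(190.65746356495754), np.float64(547.8749148245332))
```

Run:
```python
from h import *
plan(*tgt(0,-50.5,2.5,12))
```

```text
t 21.4 tcp [ 0.5882 -0.0158  0.1059] q [-0.089   0.296   2.1105  0.096   0.541   1.2688] F [ 0.6229 -0.1807 -1.2855] w 0.12852559037951014
rows 2 turn/row [-0.0024  0.0037 -0.0002] total deg [-0.2742  0.4212 -0.0236] shift total (tool0) [-9.5128  2.0575 59.0197] per row [-4.7564  1.0288 29.5098]
turning per-row shifts:
```

>>> {"api": "carry_out", "payload": {"moves": [[[-0.004, 0.007, 0], [-2.5, 1, 16], 4], [[0, 0, 0], [-2.5, 1, 16], 4], [[0, 0, 0], [-2.2, 0, 14], 4], [[0, 0, 0], [-1.5, 0, 9], 4], [[0, 0, 0], [0, 0, 0], 4]]}}

```text
t: 21.85
tcp_pos: [0.5906, -0.0175, 0.0489]
ee_rot: [-3.103, -0.209, -0.323]
wrist_force: [-0.1, 0.7, -1.5]
width: 0.128
```

Run:
```python
from h import *
plan(*tgt(0,-50.5,2.5,12));plan(*tgt(0,-66,2,12))
```

```text
t 21.9 tcp [ 0.5906 -0.0175  0.0489] q [-0.0906  0.4012  2.1133  0.1141  0.4275  1.2468] F [-0.1195  0.7122 -1.5494] w 0.1282915568745683
rows 1 turn/row [-0.0011  0.0021 -0.0013] total deg [-0.064   0.1184 -0.072 ] shift total (tool0) [-0.2097 -0.2371  2.6856] per row [-0.2097 -0.2371  2.6856]
turning per-row shifts: 
t 21.9 tcp [ 0.5906 -0.0175  0.0489] q [-0.0906  0.4012  2.1133  0.1141  0.4275  1.2468] F [-0.1195  0.7122 -1.5494] w 0.1282915568745683
rows 1 turn/row [-0.0011  0.0021 -0.0013] total deg [-0.064   0.1184 -0.072 ] shift total (tool0) [-15.4805  -0.221   -0.0164] per row [-15.4805  -0.221   -0.0164]
turning per-row shifts:
```

>>> {"api": "carry_out", "payload": {"moves": [[[0, 0, 0], [-0.2, 0, 2.5], 4], [[0, 0, 0], [-5, 0, -0.9], 4], [[0, 0, 0], [-5, 0, -0.9], 4], [[0, 0, 0], [-5, 0, -0.8], 4], [[0, 0, 0], [0, 0, 0], 4]]}}

```text
t: 22.35
tcp_pos: [0.5756, -0.0191, 0.047]
ee_rot: [-3.102, -0.21, -0.325]
wrist_force: [-0.0, 0.1, -1.4]
width: 0.126
```

Run:
```python
from h import *
plan(*tgt(0,-66,2,12));plan(*tgt(0,-66,.5,0))
cap('scene','s10',crop=(220,180,370,300),s=5)
```

```text
t 22.4 tcp [ 0.5756 -0.0191  0.047 ] q [-0.0964  0.3868  2.1433  0.1217  0.411   1.2327] F [-0.0358  0.0958 -1.3917] w 0.12596690598969001
rows 1 turn/row [-0.0009  0.0006 -0.0006] total deg [-0.0528  0.0358 -0.0335] shift total (tool0) [-0.2898  0.1629  1.3217] per row [-0.2898  0.1629  1.3217]
turning per-row shifts: 
t 22.4 tcp [ 0.5756 -0.0191  0.047 ] q [-0.0964  0.3868  2.1433  0.1217  0.411   1.2327] F [-0.0358  0.0958 -1.3917] w 0.12596690598969001
rows 2 turn/row [-0.0005 -0.1044 -0.0002] total deg [ -0.0561 -11.9642  -0.0279] shift total (tool0) [ 1.1469  0.1764 16.8445] per row [0.5734 0.0882 8.4223]
turning per-row shifts: [[0.6, 0.1, 8.4], [1.4, 0.1, 8.3]]
```

View pics/s10.png

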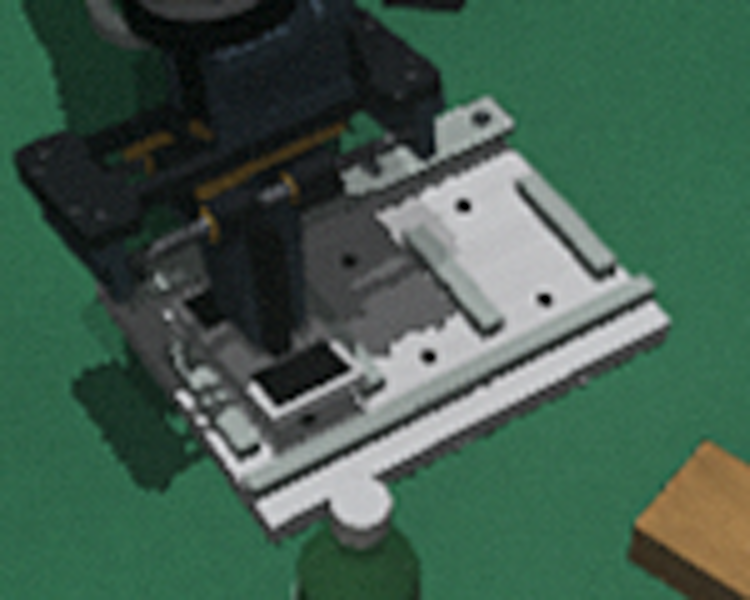

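>>> {"api": "carry_out", "payload": {"moves": [[[0, -0.052, 0], [0.2, 0, 4.2], 4], [[0, -0.052, 0], [0.5, 0, 4.2], 4], [[0, -0.052, 0], [0.8, 0, 4.2], 4], [[0, -0.052, 0], [1.1, 0, 3.6], 4], [[0, 0, 0], [0, 0, 0], 4]]}}

```text
t: 22.9
tcp_pos: [0.5823, -0.0183, 0.0323]
ee_rot: [-3.134, -0.213, 0.001]
wrist_force: [-3.4, 0.7, 18.7]
width: 0.13
```

Run:
```python
from h import *
plan(*tgt(0,-66,0,0))
```

```text
t 22.9 tcp [ 0.5823 -0.0183  0.0323] q [-0.0717  0.4743  2.0209  0.0012  0.6469  1.3627] F [-3.3988  0.725  18.7368] w 0.13042857116980322
rows 1 turn/row [-0.0008  0.0004  0.    ] total deg [-0.0471  0.0209  0.0004] shift total (tool0) [-2.1553  0.1016  2.0263] per row [-2.1553  0.1016  2.0263]
turning per-row shifts:
```

>>> {"api": "carry_out", "payload": {"moves": [[[0, 0, 0], [0, 0, -1.5], 4], [[0, 0, 0], [-2.2, 0, 0], 4], [[0, 0, 0], [0, 0, 0], 4]]}}

```text
t: 23.2
tcp_pos: [0.5786, -0.0188, 0.0326]
ee_rot: [-3.133, -0.212, -0.001]
wrist_force: [0.4, 1.1, -0.3]
width: 0.127
```

>>> {"api": "carry_out", "payload": {"moves": [[[0, 0, 0], [0, 0, 1.5], 4], [[0, 0, 0], [0, 0, 0.7], 4], [[0, 0, 0], [0, 0, 0], 4]]}}

```text
t: 23.5
tcp_pos: [0.5788, -0.0187, 0.0323]
ee_rot: [-3.133, -0.212, 0.0]
wrist_force: [-16.2, 1.6, 41.2]
width: 0.131
```

Run:
```python
from h import *
plan(*tgt(0,-66,0,0)); print(ctrl.observe()['wrist_torque'])
```

```text
t 23.5 tcp [ 0.5788 -0.0187  0.0323] q [-0.0731  0.4704  2.0279  0.0019  0.6436  1.361 ] F [-16.2285   1.5761  41.2231] w 0.13051284865796994
rows 1 turn/row [-0.0012  0.0002 -0.0003] total deg [-0.0688  0.0097 -0.0163] shift total (tool0) [1.37   0.1445 1.9589] per row [1.37   0.1445 1.9589]
turning per-row shifts: 
[ 0.0552  3.2984 -0.0633]
```

>>> {"api": "carry_out", "payload": {"moves": [[[0, 0, 0], [0.5, 0, -1.5], 4], [[0, 0, 0], [0, 0, 0], 25], [[0, 0, 0], [0, 0, 0], 25], [[0, 0, 0], [0, 0, 0], 25], [[0, 0, 0], [0, 0, 0], 25]]}}

```text
t: 24.0
tcp_pos: [0.5794, -0.0187, 0.0318]
ee_rot: [-3.133, -0.212, -0.001]
wrist_force: [-0.1, -0.2, 0.9]
width: 0.277
```

>>> {"api": "carry_out", "payload": {"moves": [[[0, 0, 0], [0, 0, -20], 25], [[0, 0, 0], [0, 0, -40], 25], [[0, 0, 0], [0, 0, -50], 25], [[0, 0, 0], [0, 0, -50], 25], [[0, 0, 0], [0, 0, 0], 25]]}}

```text
t: 24.5
tcp_pos: [0.5827, -0.0191, 0.1986]
ee_rot: [3.134, 0.212, 0.016]
wrist_force: [-0.3, 0.5, -1.2]
width: 0.275
```

Run:
```python
from h import *
c=cap('wrist','w11')
im=c['image'][:,:,::-1]; s=cap('scene','s11')['image'][:,:,::-1]
A=cv2.resize(im[60:270,150:400],(660,554),interpolation=cv2.INTER_CUBIC)
cv2.imwrite('pics/c11.png',A)
# predictions for home carrier in nest0
Z=lambda u,v:((u+.5-150)*2.64-.5,(v+.5-60)*2.638-.5)
n0=org-yf*.068
for n,q in (('farL',n0+xf*.05+yf*.025+[0,0,.008]),('farR',n0+xf*.05-yf*.025+[0,0,.008]),('nearL',n0-xf*.05+yf*.025+[0,0,.008]),('nearR',n0-xf*.05-yf*.025+[0,0,.008]),
 ('ribFar',n0+xf*.018+[0,0,.05]),('ribNear',n0-xf*.018+[0,0,.05]),('stop',org+xf*.053-yf*.1125+[0,0,.01]),('lipR',org-xf*.055-yf*.1125+[0,0,.018])): print(n,np.round(Z(*proj(c,q))))
```

```text
farL [255. 216.]
farR [399. 216.]
nearL [260. 488.]
nearR [395. 488.]
ribFar [327. 327.]
ribNear [327. 437.]
stop [455. 207.]
lipR [450. 510.]
```

View pics/c11.png

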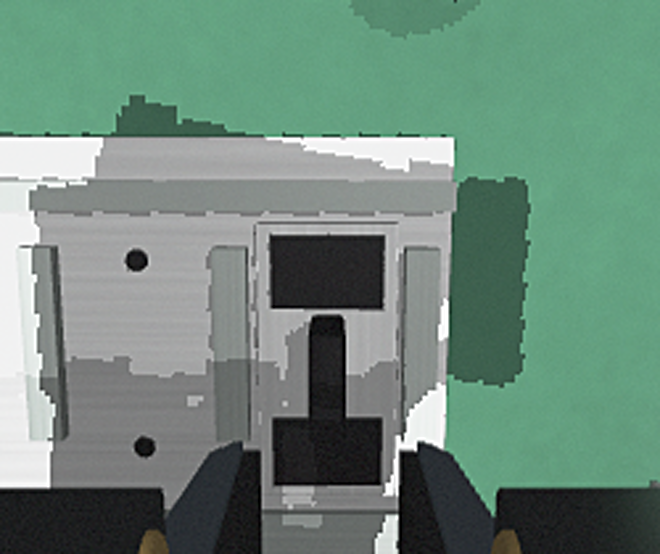

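>>> {"api": "carry_out", "payload": {"moves": [[[0, 0, 0], [-18.8, 29.7, -10.2], 45], [[0, 0, 0], [-18.8, 29.7, -10.2], 45], [[0, 0, 0], [-18.8, 29.7, -10.2], 45], [[0, 0, 0], [-18.8, 29.7, -10.2], 45], [[0, 0, 0], [-18.8, 29.7, -10.2], 45]]}}

```text
t: 25.1
tcp_pos: [0.5046, -0.1795, 0.2413]
ee_rot: [-3.132, -0.212, 0.002]
wrist_force: [1.2, -0.4, 0.4]
width: 0.491
```

>>> {"api": "carry_out", "payload": {"moves": [[[0, 0, -0.138], [0, 0, 0], 45], [[0, 0, -0.138], [0, 0, 0], 45], [[0, 0, -0.138], [0, 0, 0], 45], [[0, 0, -0.138], [0, 0, 0], 45], [[0, 0, -0.138], [0, 0, 0], 45]]}}

```text
t: 25.6
tcp_pos: [0.5053, -0.1785, 0.2408]
ee_rot: [-2.872, -1.267, 0.001]
wrist_force: [-0.4, 0.3, 0.2]
width: 0.495
```

>>> {"api": "carry_out", "payload": {"moves": [[[0, 0, -0.138], [0, 0, 0], 45], [[0, 0, -0.138], [0, 0, 0], 45], [[0, 0, -0.138], [0, 0, 0], 45], [[0, 0, -0.138], [0, 0, 0], 45], [[0, 0, -0.138], [0, 0, 0], 45]]}}

```text
t: 26.1
tcp_pos: [0.5053, -0.1784, 0.2408]
ee_rot: [-2.274, -2.163, -0.0]
wrist_force: [-0.1, -0.4, -0.3]
width: 0.496
```

>>> {"api": "carry_out", "payload": {"moves": [[[0, 0, -0.138], [0, 0, 0], 45], [[0, 0, -0.138], [0, 0, 0], 45], [[0, 0, -0.138], [0, 0, 0], 45], [[0, 0, -0.138], [0, 0, 0], 45], [[0, 0, -0.138], [0, 0, 0], 45]]}}

```text
t: 26.6
tcp_pos: [0.5053, -0.1784, 0.2408]
ee_rot: [-1.409, -2.805, -0.002]
wrist_force: [-0.5, -0.2, 0.1]
width: 0.494
```

>>> {"api": "carry_out", "payload": {"moves": [[[0, 0, -0.138], [0, 0, 0], 45], [[0, 0, -0.138], [0, 0, 0], 45], [[0, 0, -0.138], [0, 0, 0], 45], [[0, 0, -0.138], [0, 0, 0], 45], [[0, 0, -0.138], [0, 0, 0], 45]]}}

```text
t: 27.1
tcp_pos: [0.5053, -0.1784, 0.2408]
ee_rot: [-0.377, -3.117, -0.003]
wrist_force: [0.2, 0.7, 0.2]
width: 0.495
```

>>> {"api": "carry_out", "payload": {"moves": [[[0, 0, -0.138], [0, 0, 0], 45], [[0, 0, -0.138], [0, 0, 0], 45], [[0, 0, 0], [0, 0, 0], 45]]}}

```text
t: 27.4
tcp_pos: [0.5054, -0.1784, 0.241]
ee_rot: [0.05, -3.14, -0.003]
wrist_force: [-0.0, 0.5, -1.5]
width: 0.496
```

```bash
cat > det.py <<'E'
import sys
from h import *
f=sys.argv[1]; c=cap('wrist',f); im=c['image'].astype(int)
g=(im[:,:,1]>im[:,:,0]*1.25+4)   # green table (lit or shaded)
m=(~g).astype(np.uint8); m=cv2.morphologyEx(m,cv2.MORPH_OPEN,np.ones((3,3)))
n,l,s,ce=cv2.connectedComponentsWithStats(m)
for i in range(1,n):
    if s[i,4]>800:
        cs,_=cv2.findContours((l==i).astype(np.uint8),0,1); k=max(cs,key=cv2.contourArea)
        pts=np.array([ray(c,*p[0],.008)[:2] for p in k])
        (x,y),(w,h),a=cv2.minAreaRect((pts*1000).astype(np.float32))
        print(i,s[i],'centre mm',round(x,1),round(y,1),'size',round(w,1),round(h,1),'ang',round(a,1))
E
python3 - <<'E'
from h import *
plan([.51,-.179,.25],down(181.4))
E
python3 det.py w12
```

```text
t 27.4 tcp [ 0.5054 -0.1784  0.241 ] q [-0.3836  0.0859  2.0474  0.0016  1.0105 -1.9871] F [-0.0145  0.5424 -1.4583] w 0.49648088640117227
rows 1 turn/row [ 0.0021 -0.0015  0.0074] total deg [ 0.1224 -0.0838  0.4241] shift total (tool0) [-4.5796 -0.6973 -8.9897] per row [-4.5796 -0.6973 -8.9897]
turning per-row shifts: 
1 [ 196    0   69   95 2735] centre mm 366.3 -227.9 size 27.2 102.7 ang 60.2
2 [ 449    0   66   30 1186] centre mm 331.8 20.3 size 26.2 64.1 ang 1.8
3 [ 251  125   47  105 4584] centre mm 502.1 -178.9 size 115.6 50.3 ang 1.0
4 [     0    155    560    265 102237] centre mm 646.8 -165.9 size 343.2 729.7 ang 1.6
```

Run:
```python
from h import *
plan([.494,-.179,.0145],down(181.0))
```

```text
t 27.4 tcp [ 0.5055 -0.1785  0.2413] q [-0.3836  0.0856  2.0472  0.0016  1.0106 -1.9818] F [ 0.305  -0.1703 -0.3204] w 0.4910222100731397
rows 6 turn/row [ 0.0003 -0.0002  0.0015] total deg [ 0.1135 -0.064   0.5234] shift total (tool0) [ 11.2659  -0.6555 226.8002] per row [ 1.8777 -0.1093 37.8   ]
turning per-row shifts:
```

>>> {"api": "carry_out", "payload": {"moves": [[[0, 0, 0.009], [11.3, -0.7, 20], 45], [[0, 0, 0], [0, 0, 45], 45], [[0, 0, 0], [0, 0, 45], 45], [[0, 0, 0], [0, 0, 45], 45], [[0, 0, 0], [0, 0, 42], 45]]}}

```text
t: 27.95
tcp_pos: [0.4942, -0.1792, 0.0433]
ee_rot: [-0.025, 3.141, 0.002]
wrist_force: [1.3, -0.5, 0.7]
width: 0.491
```

>>> {"api": "carry_out", "payload": {"moves": [[[0, 0, 0], [0, 0, 20], 45], [[0, 0, 0], [0, 0, 9.5], 45], [[0, 0, 0], [0, 0, 0], 45]]}}

```text
t: 28.25
tcp_pos: [0.4943, -0.1792, 0.0151]
ee_rot: [0.028, -3.14, -0.003]
wrist_force: [0.1, 0.1, 0.8]
width: 0.494
```

Run:
```python
from h import *
plan([.494,-.179,.0145],down(181))
```

```text
t 28.2 tcp [ 0.4943 -0.1792  0.0151] q [-0.3928  0.4437  2.1312  0.0026  0.5685 -1.984 ] F [0.094  0.1456 0.806 ] w 0.4944176057733447
rows 1 turn/row [ 0.002  -0.0011  0.0007] total deg [ 0.1159 -0.0635  0.0397] shift total (tool0) [0.3023 0.1911 0.5807] per row [0.3023 0.1911 0.5807]
turning per-row shifts:
```

>>> {"api": "carry_out", "payload": {"moves": [[[0, 0, 0], [0, 0, 0.5], 8], [[0, 0, 0], [0, 0, 0], 4], [[0, 0, 0], [0, 0, 0], 4], [[0, 0, 0], [0, 0, 0], 4], [[0, 0, 0], [0, 0, -5], 4]], "force": 55}}

```text
t: 28.75
tcp_pos: [0.4949, -0.1794, 0.0208]
ee_rot: [-0.032, 3.141, 0.002]
wrist_force: [0.2, -0.4, -0.7]
width: 0.127
```

>>> {"api": "carry_out", "payload": {"moves": [[[0, 0, 0], [0, 0, -15], 4], [[0, 0, 0], [0, 0, -30], 4], [[0, 0, 0], [0, 0, -35], 4], [[0, 0, 0], [0, 0, -30], 4], [[0, 0, 0], [0, 0, 0], 4]]}}

```text
t: 29.25
tcp_pos: [0.4971, -0.1805, 0.1355]
ee_rot: [-0.032, 3.134, -0.002]
wrist_force: [1.1, -0.4, -1.8]
width: 0.131
```

>>> {"api": "carry_out", "payload": {"moves": [[[0, 0, 0.138], [0, 0, 0], 4], [[0, 0, 0.138], [0, 0, 0], 4], [[0, 0, 0.138], [0, 0, 0], 4], [[0, 0, 0.138], [0, 0, 0], 4], [[0, 0, 0.138], [0, 0, 0], 4]]}}

```text
t: 29.75
tcp_pos: [0.4945, -0.1794, 0.1306]
ee_rot: [1.04, 2.964, 0.002]
wrist_force: [0.5, 0.4, -1.6]
width: 0.13
```

>>> {"api": "carry_out", "payload": {"moves": [[[0, 0, 0.138], [0, 0, 0], 4], [[0, 0, 0.138], [0, 0, 0], 4], [[0, 0, 0.138], [0, 0, 0], 4], [[0, 0, 0.138], [0, 0, 0], 4], [[0, 0, 0.138], [0, 0, 0], 4]]}}

```text
t: 30.25
tcp_pos: [0.4946, -0.1795, 0.1306]
ee_rot: [-1.982, -2.437, -0.002]
wrist_force: [-0.1, -0.5, -1.5]
width: 0.129
```

>>> {"api": "carry_out", "payload": {"moves": [[[0, 0, 0.138], [0, 0, 0], 4], [[0, 0, 0.138], [0, 0, 0], 4], [[0, 0, 0.138], [0, 0, 0], 4], [[0, 0, 0.138], [0, 0, 0], 4], [[0, 0, 0.138], [0, 0, 0], 4]]}}

```text
t: 30.75
tcp_pos: [0.4945, -0.1794, 0.1306]
ee_rot: [-2.689, -1.623, -0.002]
wrist_force: [-0.2, 0.0, -1.1]
width: 0.124
```

>>> {"api": "carry_out", "payload": {"moves": [[[0, 0, 0.138], [0, 0, 0], 4], [[0, 0, 0.138], [0, 0, 0], 4], [[0, 0, 0.138], [0, 0, 0], 4], [[0, 0, 0.138], [0, 0, 0], 4], [[0, 0, 0.138], [0, 0, 0], 4]]}}

```text
t: 31.25
tcp_pos: [0.4945, -0.1794, 0.1306]
ee_rot: [-3.079, -0.618, -0.001]
wrist_force: [-0.3, -0.5, -1.0]
width: 0.129
```

Run:
```python
from h import *
plan(*tgt(1,-50,70,12,g=.015))
```

```text
t 31.2 tcp [ 0.4945 -0.1794  0.1306] q [-0.3931  0.2312  2.1215  0.002   0.789   0.7799] F [-0.2844 -0.489  -0.9623] w 0.1294627423283101
rows 7 turn/row [-0.0041  0.0296  0.0371] total deg [-1.6312 11.8852 14.8884] shift total (tool0) [ 169.6528 -177.9699   17.5684] per row [ 24.2361 -25.4243   2.5098]
turning per-row shifts: [[24.2, -25.4, 2.5], [23.2, -26.3, 3.1], [22.1, -27.2, 3.7], [21.0, -28.0, 4.2], [19.8, -28.8, 4.7], [18.5, -29.5, 5.1], [17.3, -30.2, 5.5]]
```

>>> {"api": "carry_out", "payload": {"moves": [[[-0.004, 0.0296, 0.037], [24.2, -25.4, 0], 4], [[-0.004, 0.0296, 0.037], [23.2, -26.3, 1], 4], [[-0.004, 0.0296, 0.037], [22.1, -27.2, 2], 4], [[-0.004, 0.0296, 0.037], [21, -28, 4.2], 4], [[-0.004, 0.0296, 0.037], [19.8, -28.8, 4.7], 4]]}}

```text
t: 31.75
tcp_pos: [0.5565, -0.0138, 0.1247]
ee_rot: [-3.103, -0.335, -0.236]
wrist_force: [0.9, -0.7, -1.9]
width: 0.129
```

>>> {"api": "carry_out", "payload": {"moves": [[[-0.004, 0.0296, 0.037], [18.5, -29.5, 5.1], 4], [[-0.004, 0.0296, 0.037], [17.3, -30.2, 5.5], 4], [[0, 0, 0], [0, 0, 0], 4], [[0, 0, 0], [0, 0, 0], 4]]}}

```text
t: 32.15
tcp_pos: [0.5806, 0.0511, 0.1196]
ee_rot: [-3.102, -0.224, -0.325]
wrist_force: [-0.4, -1.2, -1.7]
width: 0.126
```

Run:
```python
from h import *
plan(*tgt(1,-50.5,40,12,g=.015))
c=cap('wrist','w13'); o,p,Rt=state()
for y in(-.025,.025): print('pred far corner',proj(c,p+Rt.apply([.05,y,.015-.008])))
# dark pad on the far half: find bounds
g=cv2.cvtColor(c['image'],cv2.COLOR_RGB2GRAY); 
ref=ld('w9'); g9=cv2.cvtColor(ref['image'],cv2.COLOR_RGB2GRAY)
for G in(g9,g):
    m=((G[150:225,200:340]<75)).astype(np.uint8); n,l,s,_=cv2.connectedComponentsWithStats(m); i=1+np.argmax(s[1:,4]); print('pad bbox',s[i][0]+200,s[i][1]+150,s[i][2:], 'cols of row 185', np.where(m[30])[0][[0,-1]]+200,'rows at col mid',np.where(m[:,75])[0][0]+150)
```

```text
t 32.1 tcp [0.5806 0.0511 0.1196] q [0.0377 0.2616 2.1236 0.0421 0.5494 1.431 ] F [-0.4402 -1.1801 -1.7479] w 0.1260305992489193
rows 1 turn/row [-0.0018  0.0009  0.0083] total deg [-0.101   0.049   0.4752] shift total (tool0) [-6.4741  1.1099 35.6214] per row [-6.4741  1.1099 35.6214]
turning per-row shifts: 
pred far corner [223.2663 156.8585]
pred far corner [327.9104 156.8017]
pad bbox 234 166 [  82   52 4123] cols of row 185 [234 315] rows at col mid 166
pad bbox 234 165 [  82   52 4144] cols of row 185 [234 315] rows at col mid 156
```

>>> {"api": "carry_out", "payload": {"moves": [[[0, 0, 0.008], [-4, 1.1, 20], 4], [[0, 0, 0], [-4, 0, 20], 4], [[0, 0, 0], [-3.3, 0, 16], 4], [[0, 0, 0], [-2, 0, 10], 4], [[0, 0, 0], [0, 0, 0], 4]]}}

```text
t: 32.7
tcp_pos: [0.5812, 0.0489, 0.0514]
ee_rot: [-3.102, -0.207, -0.323]
wrist_force: [0.7, -0.9, -1.0]
width: 0.127
```

Run:
```python
from h import *
plan(*tgt(1,-50.5,2,12,g=.015));plan(*tgt(1,-66,2,12,g=.015))
```

```text
t 32.7 tcp [0.5812 0.0489 0.0514] q [0.0337 0.3863 2.13   0.0548 0.4196 1.4235] F [ 0.6815 -0.9198 -0.9717] w 0.12743049303195847
rows 1 turn/row [-0.0014  0.002  -0.0023] total deg [-0.0806  0.1144 -0.1339] shift total (tool0) [-0.4316 -1.1385  6.0846] per row [-0.4316 -1.1385  6.0846]
turning per-row shifts: 
t 32.7 tcp [0.5812 0.0489 0.0514] q [0.0337 0.3863 2.13   0.0548 0.4196 1.4235] F [ 0.6815 -0.9198 -0.9717] w 0.12743049303195847
rows 1 turn/row [-0.0014  0.002  -0.0023] total deg [-0.0806  0.1144 -0.1339] shift total (tool0) [-15.5993  -1.1075   2.8923] per row [-15.5993  -1.1075   2.8923]
turning per-row shifts:
```

>>> {"api": "carry_out", "payload": {"moves": [[[0, 0, 0], [-0.4, -1.1, 5.5], 4], [[0, 0, 0], [-5.1, 0, -1], 4], [[0, 0, 0], [-5, 0, -1], 4], [[0, 0, 0], [-5, 0, -1], 4], [[0, 0, 0], [0, 0, 0], 4]]}}

```text
t: 33.2
tcp_pos: [0.5665, 0.0488, 0.047]
ee_rot: [-3.102, -0.208, -0.326]
wrist_force: [-0.1, -0.2, -1.2]
width: 0.13
```

Run:
```python
from h import *
plan(*tgt(1,-66,2,12,g=.015)); plan(*tgt(1,-66,2,0,g=.015))
```

```text
t 33.2 tcp [0.5665 0.0488 0.047 ] q [0.0343 0.3773 2.1593 0.058  0.3974 1.4199] F [-0.0967 -0.2477 -1.248 ] w 0.12952738295748217
rows 1 turn/row [-0.0015  0.0001 -0.0015] total deg [-0.0837  0.0046 -0.0832] shift total (tool0) [-0.4899  0.7094  1.5546] per row [-0.4899  0.7094  1.5546]
turning per-row shifts: 
t 33.2 tcp [0.5665 0.0488 0.047 ] q [0.0343 0.3773 2.1593 0.058  0.3974 1.4199] F [-0.0967 -0.2477 -1.248 ] w 0.12952738295748217
rows 2 turn/row [-0.0008 -0.1047 -0.0006] total deg [ -0.0921 -11.9954  -0.0741] shift total (tool0) [ 1.1877  0.7275 15.6045] per row [0.5938 0.3637 7.8022]
turning per-row shifts: [[0.6, 0.4, 7.8], [1.4, 0.4, 7.7]]
```

>>> {"api": "carry_out", "payload": {"moves": [[[0, -0.052, 0], [0, 0.5, 4], 4], [[0, -0.052, 0], [0, 0, 4], 4], [[0, -0.052, 0], [0.3, 0, 4], 4], [[0, -0.052, 0], [0.3, 0, 3], 4], [[0, 0, 0], [0, 0, 0], 4]]}}

```text
t: 33.7
tcp_pos: [0.5715, 0.0489, 0.0327]
ee_rot: [-3.133, -0.211, -0.002]
wrist_force: [-0.7, -0.5, 11.5]
width: 0.126
```

Run:
```python
from h import *
plan(*tgt(1,-66,0,0,g=.015)); print(ctrl.observe()['wrist_torque'])
```

```text
t 33.7 tcp [0.5715 0.0489 0.0327] q [0.0439 0.4628 2.0399 0.0028 0.6376 1.4781] F [-0.7136 -0.4955 11.4938] w 0.12587635867679353
rows 1 turn/row [-0.0015 -0.0015 -0.001 ] total deg [-0.0878 -0.0853 -0.058 ] shift total (tool0) [-0.5703  0.1261  2.7483] per row [-0.5703  0.1261  2.7483]
turning per-row shifts: 
[-0.2988  0.6469 -0.0358]
```

>>> {"api": "carry_out", "payload": {"moves": [[[0, 0, 0], [-0.3, 0, 0.5], 4], [[0, 0, 0], [0, 0, 0], 25], [[0, 0, 0], [0, 0, 0], 25], [[0, 0, 0], [0, 0, 0], 25], [[0, 0, 0], [0, 0, 0], 25]]}}

```text
t: 34.2
tcp_pos: [0.5697, 0.0487, 0.0315]
ee_rot: [-3.133, -0.211, -0.002]
wrist_force: [0.5, -0.3, -0.4]
width: 0.273
```

>>> {"api": "carry_out", "payload": {"moves": [[[0, 0, 0], [0, 0, -20], 25], [[0, 0, 0], [0, 0, -25], 25], [[0, 0, 0], [0, 0, 0], 0], [[0, 0, 0], [0, 0, 0], 0], [[0, 0, 0], [0, 0, 0], 0]]}}

```text
t: 34.7
tcp_pos: [0.5691, 0.0486, 0.0758]
ee_rot: [-3.133, -0.211, -0.001]
wrist_force: [0.6, 0.0, -1.8]
width: 0.043
```

Run:
```python
from h import *
o,p,Rt=state(); n=org
plan(n+[0,0,.055],down(7.76))
```

```text
t 34.7 tcp [0.5691 0.0486 0.0758] q [0.0435 0.3853 2.0435 0.0028 0.7123 1.4779] F [ 0.5571  0.0422 -1.7953] w 0.043186568472375446
rows 1 turn/row [-0.0018 -0.0006 -0.0012] total deg [-0.1028 -0.0344 -0.0681] shift total (tool0) [1.8473 0.1405 5.8016] per row [1.8473 0.1405 5.8016]
turning per-row shifts:
```

>>> {"api": "carry_out", "payload": {"moves": [[[0, 0, 0], [4, 0, 7], 0], [[0, 0, 0], [0, 0, 2], 0], [[0, 0, 0], [0, 0, 0], 0], [[0, 0, 0], [0, 0, 0], 0]]}}

```text
t: 35.1
tcp_pos: [0.5735, 0.0491, 0.0671]
ee_rot: [-3.133, -0.211, -0.001]
wrist_force: [0.1, -0.0, -0.4]
width: 0.007
```

>>> {"api": "carry_out", "payload": {"moves": [[[0, 0, 0], [0, 0, 1], 0], [[0, 0, 0], [0, 0, 0], 0]]}}

```text
t: 35.3
tcp_pos: [0.5736, 0.0492, 0.0665]
ee_rot: [-3.133, -0.211, -0.002]
wrist_force: [-0.3, 0.3, -0.5]
width: 0.005
```

>>> {"api": "carry_out", "payload": {"moves": [[[0, 0, 0], [0, 0, 0.7], 0], [[0, 0, 0], [0, 0, 0], 0]]}}

```text
t: 35.5
tcp_pos: [0.5737, 0.0492, 0.0659]
ee_rot: [-3.133, -0.211, -0.002]
wrist_force: [0.9, -0.2, 0.3]
width: 0.006
```

>>> {"api": "carry_out", "payload": {"moves": [[[0, 0, 0], [0, 0, 0.7], 0], [[0, 0, 0], [0, 0, 0], 0]]}}

```text
t: 35.7
tcp_pos: [0.5737, 0.0492, 0.0653]
ee_rot: [-3.133, -0.211, -0.003]
wrist_force: [-0.3, -0.9, 2.6]
width: 0.007
```

>>> {"api": "carry_out", "payload": {"moves": [[[0, 0, 0], [0, 0, 0.6], 0], [[0, 0, 0], [0, 0, 0], 0]]}}

```text
t: 35.9
tcp_pos: [0.5738, 0.0492, 0.0652]
ee_rot: [-3.133, -0.211, -0.002]
wrist_force: [-4.8, -0.5, 14.0]
width: -0.001
```

>>> {"api": "carry_out", "payload": {"moves": [[[0, 0, 0], [0, 0, -10], 0], [[0, 0, 0], [0, 34, 0], 0], [[0, 0, 0], [0, 34, 0], 0], [[0, 0, 0], [0, 0, 7], 0], [[0, 0, 0], [0, 0, 0], 0]]}}

```text
t: 36.4
tcp_pos: [0.5824, -0.0186, 0.067]
ee_rot: [-3.133, -0.209, -0.001]
wrist_force: [-0.4, 0.7, 0.0]
width: 0.006
```

>>> {"api": "carry_out", "payload": {"moves": [[[0, 0, 0], [0, 0, 1.4], 0], [[0, 0, 0], [0, 0, 0], 0]]}}

```text
t: 36.6
tcp_pos: [0.5826, -0.0175, 0.066]
ee_rot: [-3.133, -0.212, -0.002]
wrist_force: [0.0, 1.1, -0.2]
width: 0.005
```

>>> {"api": "carry_out", "payload": {"moves": [[[0, 0, 0], [0, 0, 0.8], 0], [[0, 0, 0], [0, 0, 0], 0]]}}

```text
t: 36.8
tcp_pos: [0.5828, -0.0177, 0.0653]
ee_rot: [-3.133, -0.212, -0.003]
wrist_force: [-0.4, -0.9, -0.3]
width: 0.005
```

>>> {"api": "carry_out", "payload": {"moves": [[[0, 0, 0], [0, 0, 0.5], 0], [[0, 0, 0], [0, 0, 0], 0]]}}

```text
t: 37.0
tcp_pos: [0.5829, -0.0178, 0.0652]
ee_rot: [-3.132, -0.211, -0.002]
wrist_force: [-3.0, 3.7, 9.7]
width: 0.004
```

>>> {"api": "carry_out", "payload": {"moves": [[[0, 0, 0], [0, 0, -20], 20], [[0, 0, 0], [0, 0, -40], 20], [[0, 0, 0], [0, 0, -50], 20], [[0, 0, 0], [0, 0, -50], 20], [[0, 0, 0], [0, 0, 0], 20]]}}

```text
t: 37.5
tcp_pos: [0.5858, -0.0186, 0.2317]
ee_rot: [-3.134, -0.211, -0.018]
wrist_force: [0.1, -0.5, -0.7]
width: 0.221
```

>>> {"api": "carry_out", "payload": {"moves": [[[0, 0, 0], [-10, 40, -20], 20], [[0, 0, 0], [-10, 40, 0], 20], [[0, 0, 0], [-10, 40, 0], 20], [[0, 0, 0], [0, 40, 0], 20], [[0, 0, 0], [0, 0, 0], 20]]}}

```text
t: 38.0
tcp_pos: [0.5744, -0.1846, 0.2444]
ee_rot: [-3.134, -0.206, -0.003]
wrist_force: [-0.3, -0.2, 0.0]
width: 0.223
```

Run:
```python
from h import *
t=cap('top','tf')['image'];s=cap('scene','sf')['image']
up=lambda x,w,h:cv2.resize(x[:,:,::-1],(w,h),interpolation=cv2.INTER_CUBIC)
a=up(s[95:295,225:465],600,500)[:, :]
b=up(t[140:250,95:335],200,92)
i=np.zeros((600,800,3),np.uint8); i[:330,:396]=up(s[170:290,225:369],396,330); i[:330,400:664]=up(s[95:225,355:459],264,330); i[335:600,:578]=up(t[140:250,95:335],578,265)
cv2.imwrite('pics/cf.png',i); print(ctrl.observe()['t'])
```

```text
38.1
```

View pics/cf.png

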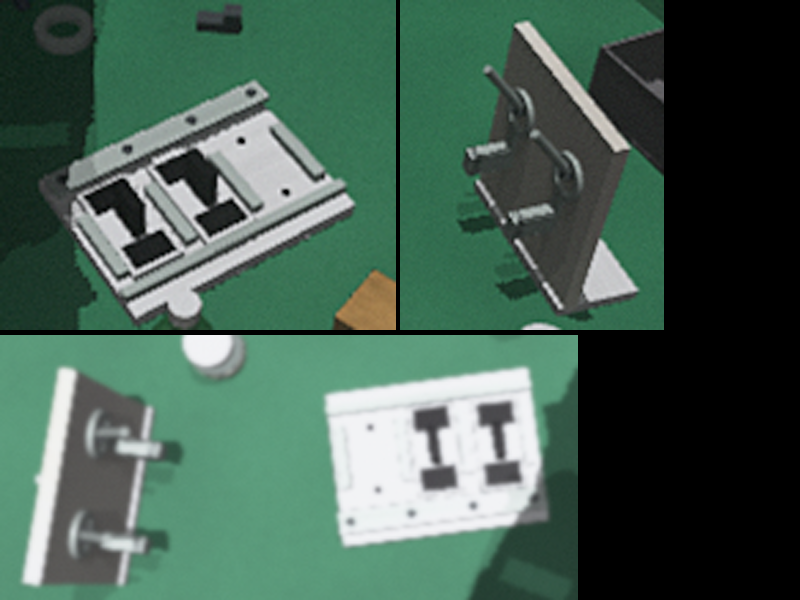

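Both carriers lie flat with their tongues under the lip, and both gauges hang on the pegs. I'm handing the job in.

```bash
python3 -c "
from plant import ctrl
print(ctrl.sign_off())"
```

```text
the job is handed in; nothing more can be done
None
```

The job is done and handed in at about 38 s. I hung both gauges by their eyes, one on each peg. I then loaded both carriers, into nest0 and nest1, by hooking the tongue under the lip and swinging the far end down. Only two carriers were on the table, so nest2 stays empty.

**Last checks**
- **Carriers:** a light touch with the closed fingers (10–14 N) found both rib tops at 65.2 mm, against 65 mm when home. The final picture shows both flat in their nests.
- **Gauges:** both still hang on the pegs in the final picture, with their blocks down.
- **Rest of the scene:** the arm was clear of everything at hand-in, and I did not touch the other things on the table.

**Disagreements:** while still gripped, each carrier met resistance about 2 mm higher than I expected. In nest0 that reached about 41 N at the wrist, including while I corrected a 2 mm offset in x. After release both touch checks read home, so I take it the carriers had shifted or tilted slightly in the grip.

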